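Transfer a pinned bracket between two jigs

ROBOT

A 7-joint arm with a two-finger parallel gripper is mounted at the origin on a cart in front of the work surface, level with it; the furniture and walls round the work are solid. World frame = base frame: x ahead of the robot, y to its left, z up, the work surface at z = 0. Lengths are in m, angles in rad, forces in N, time in s.
With the tool pointing down it reaches from about 0.425 to 0.925 m from the base axis. Payload 6.8 kg.
Tool frame: the origin (TCP) lies at the centre of the arm's flange, where the gripper is bolted on; the fingertips stand 173 mm ahead of it and the grasp point (between the pads) lies 155 mm ahead of it (arm.tcp_to_grasp is the distance from the TCP to the grasp point, in m); z points along the fingers, y is the direction in which the jaws open and shut (so a half turn about z gives the same grasp; the last joint's range is limited). The gripper opens to 85 mm and grips with 20 to 120 N. Pads are 22 mm wide; open, the fingers measure 114 mm over their backs; the gripper's body (76 mm by 85 mm) begins 54 mm behind the grasp point. The pads swing forward as they close: fully open they stand 13 mm farther back than shut.
Start: joints at [1.217, 0.477, 0.022, 1.555, -0.011, 1.109, -0.083], TCP at [0.164, -0.655, 0.405] pointing down, gripper open.
Joint ranges: [-2.96, 2.96], [-0.34, 2.1], [-1.41, 1.46], [0.24, 2.44], [-1.37, 4.51], [0.17, 1.92], [-2.96, 2.96]. Speed limits (rad/s): [2.39, 2.39, 3.14, 3.14, 3.14, 3.14, 3.14].

INTERFACE

Orientations are given as a unit quaternion [x, y, z, w].
In Python, from station import status, imaging, ticket, spotter, arm gives the robot as it stands.
- The arm moves only by the tool send_rows, never from a script. Its argument "plan" is a list of rows, each an object of numbers: "x", "y", "z": the shift along the world's x, y, z in mm; "turn": the turn about the world's z in rad; "fingers": the gripper's target within -1 to 1 (shut at 1, half-way at 0, fully open at -1). A call has 1 to 10 rows; each row shifts and turns the pose as measured when the row begins; what a row does not reach is not made up. A row lasts 1/12 s, in which the tool goes at most 41.7 mm and 7.16 degrees, less where a joint would pass 70% of its speed; a pose out of reach is approached as far as the arm can. A call is refused whole if a number of a shift passes 41.7 or a number of a turn 0.125, either way. A call with a gripper value outside its range is refused whole. The fingers move at their own pace and stop on an object; "force" is the grip in N (left out, the last holds). Time passes only in rows, so rows that do not move let the fingers close. It gives the time, the measured TCP pose, the force and the opening at its end, in the units of the state.
- status.state(): the state, without advancing time (a new reading comes with each control period).
- imaging.grab_frame(name): name is "side" or "top" or "wrist"; returns a dict with "frame" (400x640x3 uint8, red, green, blue), "fx", "fy", "cx", "cy" (pixels), "k1" (the pictures are not rectified: a ray, as slopes to the right and down, at radius r is drawn at 1 + k1 r^2 times it, then the intrinsics apply), "T" (4x4, takes a point from camera to world coordinates); the wrist camera has in their place "hand_eye" (4x4, takes a point from camera to tool coordinates, whose origin is the TCP and whose axes are the flange's). Camera axes: x right, y down, z forward; pixel columns grow to the right and rows downward; lengths in m; the calibration is good to about 2 mm. A picture is of the moment at which its call begins: read the wrist's pose just before it. There is no depth.
- ticket.close_job(): hands the job in, once; it reports no verdict.
Trained networks look in the newest picture that a camera, given by its name, has taken for a name from the list of things; names that differ only in an ending like _2 or _b are one class to them, and where a whole thing is asked for, a point or a joint stands for the part that bears it (a point fixed in the world has none). Each returns a list of dicts, best first, with "p" (0 to 1); they miss things now and then, are a little off and sometimes report something else, mostly with a low value. They report only what shows in the picture. A call takes as long as a camera call. They do not tell look-alikes from the thing itself.
- spotter.recognise(camera, query): "centre" ([column, row] in pixels, amid what is visible of it).
- spotter.outline_of(camera, query): "region" (400x640 bool, what is visible of it) and "centre" ([column, row] in pixels, amid what is visible of it).
- spotter.place_of(camera, query): "centre" ([column, row] in pixels: a listed point, or the origin of a listed thing).
The state is a dict: "time": time; "q": joint angles; "dq": joint speeds; "joint_torque": joint torques, N m; "ee_pos": TCP position; "tcp_rot": TCP orientation; "ft_force": force on the tool from outside, world axes, zero at the start; "wrist_torque": the same for the moment, N m; "opening": opening from 0.0 (shut) to 1.0 (fully open).
Only numpy, scipy, OpenCV 4.12 (cv2) and the standard library are available. Lean on these libraries where they do the work, as an engineer would, in place of code of your own. Each camera call takes 0.05 s, during which the arm holds its last target.

TASK

Two identical jigs stand on the table, and an angle bracket is held in one of them by a sprung pin. Pull that jig's plunger by its T-handle and twist it a quarter turn so that it stays latched open, lift the bracket out and set it down fully home in the other, empty jig, the same way round (upright leg towards the plunger). Then turn the other jig's plunger back so that its pin springs fully home through the bracket's window; leave the first plunger latched open.

Things in the scene. Friction and masses are not known exactly. Their poses are not given: they have to be found in the camera images.
- jig_1: Jig holding the bracket at the start; fixed, steel base plate 250 x 100 x 10 mm. Origin on the table top, below the outer face of a seated bracket's upright leg. x runs from the plunger (-x side) along the seated bracket, y across, z up. The plunger's axis lies in the x-z plane and leans 40 degrees from vertical, handle end over towards -x. Jig 1 may stand left or right of jig 2.
- jig_2: The other jig, the same in every size and with the same axes; empty at the start, its plunger latched open. In both jigs the bracket lies on two cross bars, tops 34 mm above the table.
- nest_1 (a point): Where bracket_mid lies when the bracket is seated in jig 1: (72, 0, 40) mm in the jig's frame; same axes. The nest's eight round dowels, 10 mm thick, leave 2 mm play all round; their conical tips, 48 to 62 mm above the table, guide the bracket in. Dowel centres (x, y) in the jig's frame, mm: (20, +-30), (126, +-30), (-7, +-15), (147, +-15).
- nest_2 (a point): The same for jig 2: set the bracket down so that bracket_mid and its axes come here.
- bracket_mid (a point): The loose plain aluminium bracket, 0.25 to 0.5 kg: flat leg 140 x 46 x 12 mm, lying, and at its front end an upright leg 46 wide, 10 thick, 50 mm high in all. This point is on the flat leg's mid line, half-way up its thickness, 72 mm behind the upright leg's outer face; grip here across the 46 mm. x points away from the upright leg, y across, z up.
- window (a point): Centre of the oblong window (15 mm wide, 24 mm high) through the bracket's upright leg, on its outer face, 30 mm above the underside; the plunger's 8 mm pin enters here. Axes as bracket_mid.
- pin_1 (a joint): Pull of jig 1's plunger along its axis, m: 0 = pin home (start), 0.022 = resting latched on the rim of the slotted head, 0.027 = end of travel. The spring pushes it home with about 6 N at 0 and 10 N at 0.025.
- tbar_1 (a joint): Twist of jig 1's plunger, rad, -1.6 to 1.6, positive anticlockwise seen from the handle end. At 0 (start) a cross-pin on the stem lies in a slot: it cannot be turned until pulled past 0.022. Turned about a quarter turn either way and let go, it rests on the rim and stays open. Friction 0.04 N m.
- pin_2 (a joint): As pin_1, for jig 2: starts at about 0.022, latched open.
- tbar_2 (a joint): As tbar_1, for jig 2: starts turned by 1.2 to 1.55; when turned back to within about 0.1 of 0 the cross-pin drops into the slot and the spring drives the pin home.
- grip_1 (a point): Centre of jig 1's dark T-handle bar: 64 long, 16 wide, 15 mm thick along the plunger's axis. z points outward along the axis, y along the bar; at twist 0 the bar lies along the jig's y. Pin home it is at (-62, 0, 140) mm in the jig's frame, latched at (-76, 0, 157). The slotted head below (36 mm wide) ends 32 mm from this point with the pin home.
- grip_2 (a point): The same for jig 2's T-handle.
Not all that is in view belongs to the job. Leave any green look-alike of the part that bears bracket_mid alone.

How it is judged:
By the outcome, as a careful person would: the job done as asked, in the order asked, and still so for the second after the job is handed in, with the robot touching nothing.
It also fails if it takes over 61 s, if anything falls off the work surface, if the arm or the gripper's body presses on something with over 40 N, if the wrist force passes 120 N, or if a joint passes its speed limit or range.

## Working session

There is one attempt and no reset: what is moved stays moved. The work goes in short steps, Python scripts to look and compute and a tool call to move; the robot and the scene stay as the last step left them, time stands still between calls to the robot, and variables do not carry over. Pictures are saved under pics/ and viewed, and the job is handed in when it is done.

Besides the shell and the picture viewer there is one more tool, called after ">>>" by a JSON object that holds its "name" and its "arguments", one argument or row to a line. send_rows: Moves the arm, as the interface text tells. Its arguments: {"type":"object","properties":{"plan":{"type":"array"},"force":{"type":"number"}},"required":["plan"]}

```bash
ls; mkdir -p pics
cat > h.py <<'E'
import numpy as np, cv2
from station import status, imaging, ticket, spotter, arm
from scipy.spatial.transform import Rotation as R
def save(d,n): cv2.imwrite('pics/'+n+'.png',cv2.cvtColor(d['frame'],cv2.COLOR_RGB2BGR))
E
python3 - <<'E'
from h import *
s=status.state();print(s)
for c in ['side','top','wrist']:
    d=imaging.grab_frame(c);save(d,c+'0')
    print(c,{k:(np.round(v,4).tolist() if k!='frame' else 0) for k,v in d.items()})
print(arm.tcp_to_grasp, [a for a in dir(arm) if a[0]!='_'])
E
```

```text
pics
{'time': 0.0, 'q': array([ 1.21690339,  0.47776337,  0.0223303 ,  1.55645831, -0.01150244,
        1.10931731, -0.08306542]), 'dq': array([ 0.00059999, -0.00059289,  0.00134724, -0.0002689 ,  0.00049157,
        0.000149  ,  0.00066345]), 'joint_torque': array([ 7.30100764e-04, -5.96436274e+01,  1.60831690e+00, -2.81185913e+01,
        1.24618207e-02,  9.42971790e-03, -5.51646302e-07]), 'ee_pos': array([ 0.16418787, -0.65443206,  0.40374699]), 'tcp_rot': array([ 9.92453432e-01,  1.22618754e-01, -1.74598153e-04, -8.92252550e-04]), 'ft_force': array([-0.10966271,  0.2840493 , -0.05019553]), 'wrist_torque': array([ 0.0354254 , -0.01779937,  0.0412149 ]), 'opening': 1.0002677366731239}
side {'frame': 0, 'fx': 385.1257, 'fy': 385.1257, 'cx': 325.8607, 'cy': 199.201, 'k1': 0.0309, 'T': [[-0.8837, -0.2451, 0.3987, 0.1739], [-0.4677, 0.4265, -0.7742, 0.7585], [0.0197, -0.8706, -0.4916, 0.5418], [0.0, 0.0, 0.0, 1.0]]}
top {'frame': 0, 'fx': 365.5458, 'fy': 365.5458, 'cx': 316.1086, 'cy': 200.212, 'k1': -0.0714, 'T': [[-0.028, -0.9937, 0.1087, 0.4175], [-0.9996, 0.0285, 0.0034, 0.031], [-0.0065, -0.1086, -0.9941, 1.0848], [0.0, 0.0, 0.0, 1.0]]}
wrist {'frame': 0, 'fx': 306.4831, 'fy': 306.4831, 'cx': 321.0162, 'cy': 197.5707, 'k1': -0.0159, 'hand_eye': [[0.0001, -0.9523, -0.3052, 0.08], [1.0, -0.0, 0.0003, 0.0006], [-0.0003, -0.3052, 0.9523, 0.0306], [0.0, 0.0, 0.0, 1.0]]}
0.1547 ['MotionError', 'tcp_to_grasp']
```

View pics/side0.png

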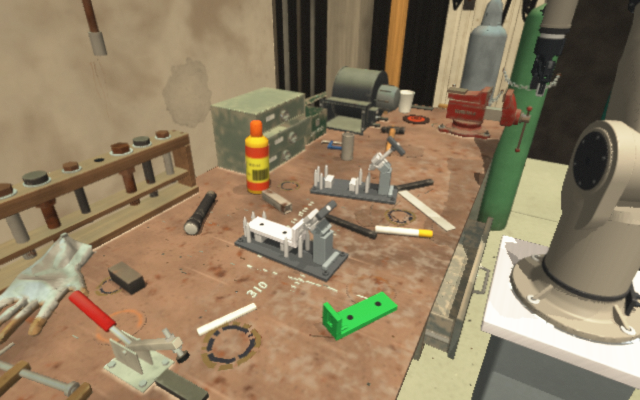

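View pics/top0.png

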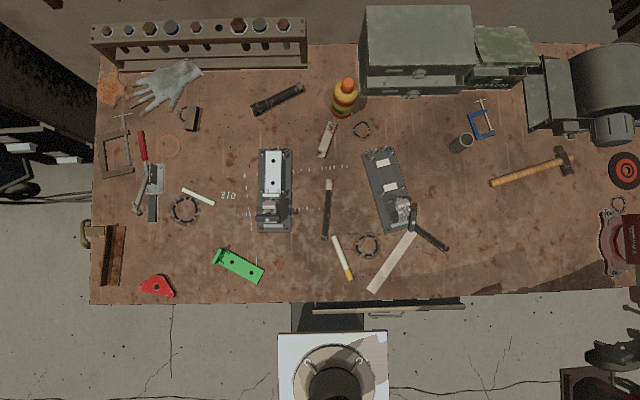

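Run:
```python
from h import *
for c in ['side','top']:
    for q in ['jig_1','nest_1','bracket_mid','window','grip_1']:
        print(c,q,[(round(r['p'],2),np.round(r['centre'],1).tolist()) for r in spotter.place_of(c,q)])
```

```text
side jig_1 [(0.61, [364.7, 191.4]), (0.6, [299.3, 255.0])]
side nest_1 [(0.81, [272.3, 232.4]), (0.59, [342.0, 176.5])]
side bracket_mid [(0.86, [361.0, 313.0]), (0.74, [275.7, 231.0])]
side window [(0.69, [299.9, 226.6]), (0.64, [328.5, 323.0])]
side grip_1 [(0.74, [326.0, 207.3]), (0.73, [394.2, 146.8])]
top jig_1 [(0.93, [391.5, 200.5]), (0.8, [275.3, 199.9])]
top nest_1 [(0.94, [271.8, 172.0]), (0.82, [386.1, 174.4]), (0.43, [390.9, 199.1]), (0.24, [274.3, 199.4])]
top bracket_mid [(0.93, [273.3, 175.0]), (0.59, [242.1, 263.2])]
top window [(0.89, [271.1, 196.1])]
top grip_1 [(0.74, [265.4, 214.0]), (0.71, [412.6, 219.7])]
```

Run:
```python
import cv2
im=cv2.imread('pics/top0.png');cv2.imwrite('pics/top0c.png',cv2.resize(im[135:260,235:455],None,fx=3.6,fy=3.6,interpolation=cv2.INTER_CUBIC))
im=cv2.imread('pics/side0.png');cv2.imwrite('pics/side0c.png',cv2.resize(im[140:290,220:440],None,fx=3.6,fy=3.6,interpolation=cv2.INTER_CUBIC))
```

```text
(no output)
```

View pics/top0c.png

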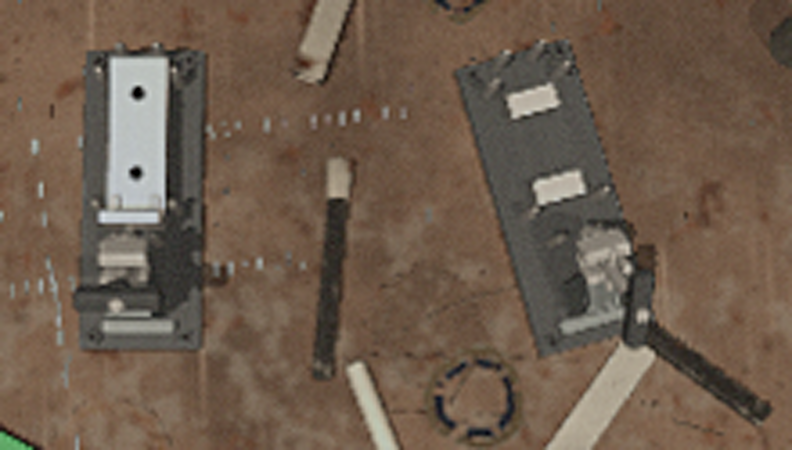

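View pics/side0c.png

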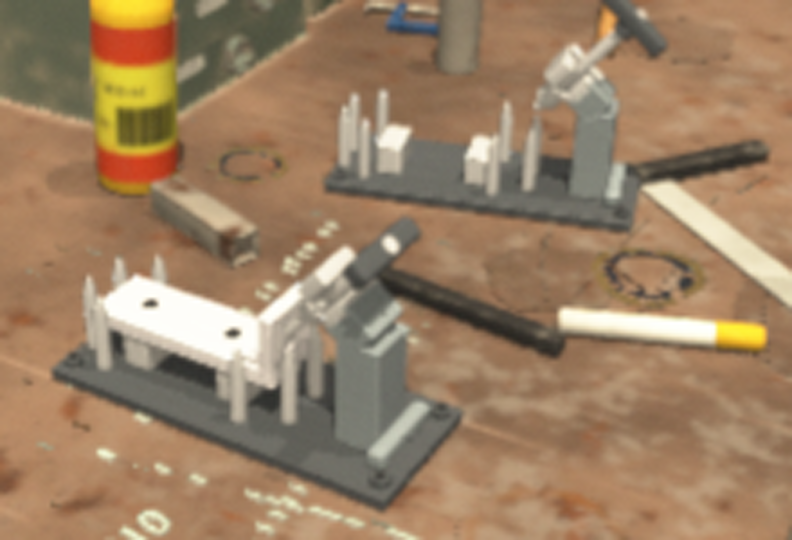

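View pics/wrist0.png

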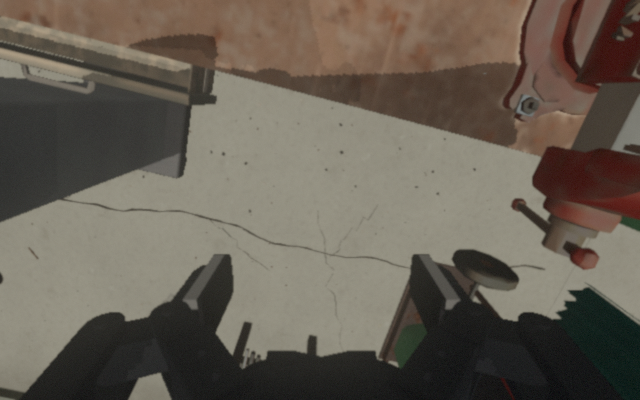

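```bash
cat >> h.py <<'E'
def cam(d,s=None):
    if 'T' in d: return np.array(d['T'])
    T=np.eye(4);T[:3,:3]=R.from_quat(s['tcp_rot']).as_matrix();T[:3,3]=s['ee_pos'];return T@np.array(d['hand_eye'])
def K(d): return np.array([[d['fx'],0,d['cx']],[0,d['fy'],d['cy']],[0,0,1.]])
def proj(P,d,T):
    P=np.atleast_2d(P);Ti=np.linalg.inv(T);c=P@Ti[:3,:3].T+Ti[:3,3]
    return cv2.projectPoints(c.reshape(-1,1,3),np.zeros(3),np.zeros(3),K(d),np.array([d['k1'],0,0,0.]))[0].reshape(-1,2)
def back(uv,z,d,T):
    n=cv2.undistortPoints(np.array(uv,float).reshape(-1,1,2),K(d),np.array([d['k1'],0,0,0.])).reshape(-1,2)
    r=np.c_[n,np.ones(len(n))]@T[:3,:3].T
    return T[:3,3]+r*((np.atleast_1d(z)-T[2,3])/r[:,2])[:,None]
def fitjig(obs,x0):
    """obs: list of (P_jig mm, uv, d, T, w)"""
    from scipy.optimize import least_squares
    def f(p):
        o=[]
        for P,uv,d,T,w in obs:
            o.append(w*(proj(jw(p,P),d,T)[0]-uv))
        return np.concatenate(o)
    r=least_squares(f,x0,loss='soft_l1');return r.x,f(r.x).reshape(-1,2)
def jw(p,P):
    P=np.asarray(P,float)/1000;c,s=np.cos(p[2]),np.sin(p[2])
    return np.array([p[0]+c*P[0]-s*P[1],p[1]+s*P[0]+c*P[1],P[2]])
E
python3 - <<'E'
from h import *
D={c:imaging.grab_frame(c) for c in ['side','top']}
a=lambda c,P,u:(P,np.array(u),D[c],cam(D[c]),1.)
o=np.array([235,135.]);
for nm,obs,cor in [('j1',[a('top',[0,0,0],[275.3,199.9]),a('top',[72,0,40],[272.5,173.5]),a('top',[0,0,64],[271.1,196.1]),a('top',[-62,0,140],[265.4,214]),a('side',[72,0,40],[274,231.7]),a('side',[0,0,64],[299.9,226.6]),a('side',[-62,0,140],[326,207.3]),a('side',[0,0,0],[299.3,255])],[(90,52),(207,52),(201,350),(80,350)]),
 ('j2',[a('top',[0,0,0],[391.5,200.5]),a('top',[72,0,40],[386.1,174.4]),a('top',[-76,0,157],[412.6,219.7]),a('side',[72,0,40],[342,176.5]),a('side',[-76,0,157],[394.2,146.8]),a('side',[0,0,0],[364.7,191.4])],[(457,71),(571,41),(640,330),(540,355)])]:
    p,r=fitjig(obs,[0.5,0.1,0]);print(nm,np.round(p,4));print(np.round(r,1).tolist())
    w=back(np.array(cor)/3.6+o,0.01,D['top'],cam(D['top']))
    print(np.round(w,3).tolist())
    Rz=np.array([[np.cos(p[2]),np.sin(p[2])],[-np.sin(p[2]),np.cos(p[2])]]);print('in jig',np.round((w[:,:2]-p[:2])@Rz.T,3).tolist())
E
```

```text
j1 [ 0.544   0.1602 -0.0167]
[[-1.2, -1.1], [-0.0, -0.9], [0.2, 0.1], [2.1, 2.5], [-0.4, -0.9], [0.1, 4.5], [-0.6, 1.5], [1.1, -0.5]]
[[0.694, 0.199, 0.01], [0.691, 0.101, 0.01], [0.443, 0.111, 0.01], [0.445, 0.21, 0.01]]
in jig [[0.149, 0.042], [0.148, -0.056], [-0.1, -0.051], [-0.099, 0.048]]
j2 [ 0.5334 -0.1903  0.2606]
[[-0.2, -1.5], [0.3, -0.6], [-0.1, 0.8], [-0.6, 0.7], [2.2, -1.9], [0.0, 0.7]]
[[0.668, -0.107, 0.01], [0.692, -0.204, 0.01], [0.448, -0.248, 0.01], [0.431, -0.165, 0.01]]
in jig [[0.152, 0.046], [0.149, -0.054], [-0.097, -0.034], [-0.093, 0.051]]
```

>>> {"name": "send_rows", "arguments": {
  "plan": [
    {"x": 26,"y": 30},
    {"x": 26,"y": 30},
    {"x": 26,"y": 30},
    {"x": 26,"y": 30},
    {"x": 26,"y": 30},
    {"x": 26,"y": 30},
    {"x": 26,"y": 30},
    {"x": 26,"y": 30},
    {"x": 26,"y": 30},
    {"x": 26,"y": 30}
  ]
}}

```text
invalid input
```

>>> {"name": "send_rows", "arguments": {
  "plan": [
    {"x": 26,"y": 30,"z": 0,"turn": 0,"fingers": -1},
    {"x": 26,"y": 30,"z": 0,"turn": 0,"fingers": -1},
    {"x": 26,"y": 30,"z": 0,"turn": 0,"fingers": -1},
    {"x": 26,"y": 30,"z": 0,"turn": 0,"fingers": -1},
    {"x": 26,"y": 30,"z": 0,"turn": 0,"fingers": -1},
    {"x": 26,"y": 30,"z": 0,"turn": 0,"fingers": -1},
    {"x": 26,"y": 30,"z": 0,"turn": 0,"fingers": -1},
    {"x": 26,"y": 30,"z": 0,"turn": 0,"fingers": -1},
    {"x": 26,"y": 30,"z": 0,"turn": 0,"fingers": -1},
    {"x": 26,"y": 30,"z": 0,"turn": 0,"fingers": -1}
  ]
}}

```text
time: 1.58
ee_pos: [0.4216, -0.3479, 0.406]
tcp_rot: [0.994, 0.112, -0.002, 0.004]
ft_force: [1.0, 0.0, -0.0]
opening: 1.003
```

>>> {"name": "send_rows", "arguments": {
  "plan": [
    {"x": 26,"y": 30,"z": 0,"turn": 0,"fingers": -1},
    {"x": 26,"y": 30,"z": 0,"turn": 0,"fingers": -1},
    {"x": 26,"y": 30,"z": 0,"turn": 0,"fingers": -1},
    {"x": 26,"y": 30,"z": 0,"turn": 0,"fingers": -1},
    {"x": 26,"y": 30,"z": 0,"turn": 0,"fingers": -1},
    {"x": 0,"y": 0,"z": 0,"turn": 0,"fingers": -1},
    {"x": 0,"y": 0,"z": 0,"turn": 0,"fingers": -1}
  ]
}}

```text
time: 2.17
ee_pos: [0.562, -0.179, 0.4084]
tcp_rot: [0.993, 0.119, 0.002, 0.003]
ft_force: [-0.1, -0.7, 0.4]
opening: 1.004
```

Run:
```python
from h import *
s=status.state();print(s['ee_pos'],s['tcp_rot'],s['q'],s['dq'])
d=imaging.grab_frame('wrist');save(d,'w1')
np.savez('w1.npz',T=cam(d,s))
T=cam(d,s)
im=cv2.cvtColor(d['frame'],cv2.COLOR_RGB2BGR)
p=[.5334,-.1903,.2606]
for x,y in [(20,30),(20,-30),(126,30),(126,-30),(-7,15),(-7,-15),(147,15),(147,-15)]:
    u=proj(jw(p,[x,y,62]),d,T)[0];cv2.circle(im,tuple(int(round(v)) for v in u),3,(0,0,255),1);print(x,y,u.round(1))
cv2.imwrite('pics/w1o.png',im)
```

```text
[ 0.56199309 -0.17903691  0.40842332] [0.99292316 0.1186961  0.00184929 0.00337796] [ 0.38523109  0.34466525 -0.2328877   1.75097461  0.09624171  1.05110029
 -1.2147163 ] [-0.07530962  0.01752142 -0.04609385 -0.02880855 -0.03085748 -0.01502974
 -0.02054659]
20 30 [293.6 189.6]
20 -30 [349.5 188.3]
126 30 [288.2  84.6]
126 -30 [350.1  83.2]
-7 15 [308.5 212.9]
-7 -15 [335.7 212.2]
147 15 [302.8  60.8]
147 -15 [334.4  60.1]
```

View pics/w1o.png

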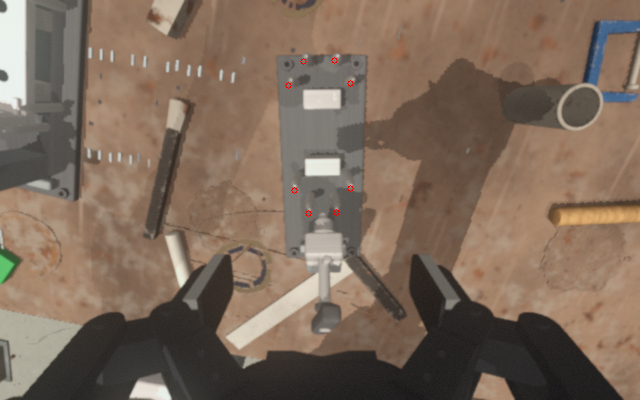

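Run:
```python
import cv2
im=cv2.imread('pics/w1.png');cv2.imwrite('pics/w1c.png',cv2.resize(im[45:225,270:375],None,fx=5,fy=5,interpolation=cv2.INTER_CUBIC)[:,:])
im=cv2.imread('pics/w1.png')
a=cv2.resize(im[45:105,270:375],None,fx=5,fy=5,interpolation=cv2.INTER_CUBIC);b=cv2.resize(im[170:230,270:375],None,fx=5,fy=5,interpolation=cv2.INTER_CUBIC)
import numpy as np
cv2.imwrite('pics/w1c.png',np.vstack([a,b]))
```

```text
(no output)
```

View pics/w1c.png

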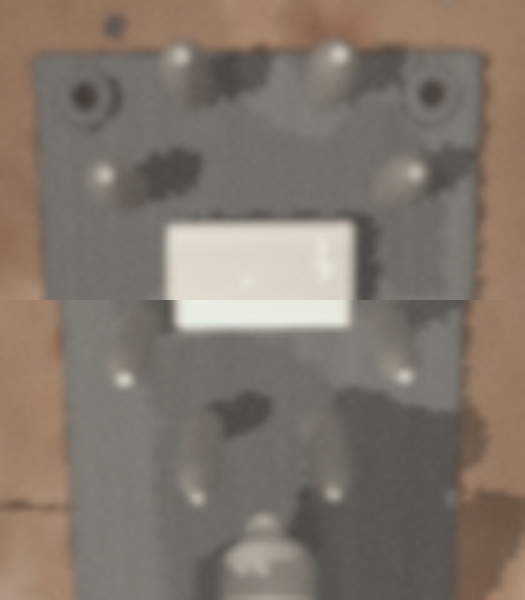

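```bash
cat >> h.py <<'E'
DW=[(147,15),(147,-15),(126,30),(126,-30),(20,30),(20,-30),(-7,15),(-7,-15)]
E
python3 - <<'E'
from h import *
T=np.load('w1.npz')['T'];d=imaging.grab_frame('wrist')
uv=np.array([[306.4,55.4],[338,55.4],[290.6,79.6],[353,79.4],[294.6,185.8],[350.8,185.2],[309.2,209.4],[336.6,208.6]])-.4
for z in (60,62):
  p,r=fitjig([([x,y,z],u,d,T,1.) for (x,y),u in zip(DW,uv)],[.53,-.19,.26]);print(z,p.round(4),r.round(1).tolist())
d=imaging.grab_frame('top');T=cam(d)
im=cv2.cvtColor(d['frame'],cv2.COLOR_RGB2BGR)
cv2.imwrite('pics/t1.png',cv2.resize(im[135:260,235:455],None,fx=3.6,fy=3.6,interpolation=cv2.INTER_CUBIC))
E
```

```text
60 [ 0.5378 -0.1898  0.2447] [[-0.2, 0.8], [-0.3, 0.6], [0.6, 0.2], [-0.0, -0.0], [0.2, -0.7], [-0.2, -0.5], [0.0, -0.7], [-0.1, -0.1]]
62 [ 0.5379 -0.1897  0.2448] [[-0.3, 0.4], [-0.2, 0.2], [0.4, -0.1], [0.2, -0.3], [0.0, -0.3], [-0.0, -0.2], [-0.1, -0.2], [-0.0, 0.4]]
```

>>> {"name": "send_rows", "arguments": {
  "plan": [
    {"x": 1,"y": 34,"z": 0,"turn": -0.03,"fingers": -1},
    {"x": 1,"y": 34,"z": 0,"turn": -0.03,"fingers": -1},
    {"x": 1,"y": 34,"z": 0,"turn": -0.03,"fingers": -1},
    {"x": 1,"y": 34,"z": 0,"turn": -0.03,"fingers": -1},
    {"x": 1,"y": 34,"z": 0,"turn": -0.03,"fingers": -1},
    {"x": 1,"y": 34,"z": 0,"turn": -0.03,"fingers": -1},
    {"x": 1,"y": 34,"z": 0,"turn": -0.03,"fingers": -1},
    {"x": 1,"y": 34,"z": 0,"turn": -0.03,"fingers": -1},
    {"x": 0,"y": 34,"z": 0,"turn": -0.03,"fingers": -1},
    {"x": 0,"y": 34,"z": 0,"turn": 0,"fingers": -1}
  ]
}}

```text
time: 3.15
ee_pos: [0.5624, 0.1386, 0.4091]
tcp_rot: [0.999, -0.053, -0.0, 0.011]
ft_force: [1.4, 0.3, -0.3]
opening: 1.001
```

>>> {"name": "send_rows", "arguments": {
  "plan": [
    {"x": 0,"y": 0,"z": 0,"turn": 0,"fingers": -1},
    {"x": 0,"y": 0,"z": 0,"turn": 0,"fingers": -1}
  ]
}}

```text
time: 3.32
ee_pos: [0.5614, 0.1439, 0.4095]
tcp_rot: [0.999, -0.049, 0.0, 0.01]
ft_force: [-0.2, -2.1, -0.1]
opening: 1.0
```

Run:
```python
from h import *
s=status.state();print(s['ee_pos'],R.from_quat(s['tcp_rot']).as_matrix().round(3).tolist(),s['q'],abs(s['dq']).max())
d=imaging.grab_frame('wrist');save(d,'w2')
T=cam(d,s);np.savez('w2.npz',T=T)
im=cv2.cvtColor(d['frame'],cv2.COLOR_RGB2BGR)
a=cv2.resize(im[35:115,270:375],None,fx=5,fy=5,interpolation=cv2.INTER_CUBIC);b=cv2.resize(im[165:230,270:375],None,fx=5,fy=5,interpolation=cv2.INTER_CUBIC)
cv2.imwrite('pics/w2c.png',np.hstack([a,np.vstack([b,np.zeros((75,525,3),np.uint8)])])[:, :] )
cv2.imwrite('pics/w2c.png',np.vstack([a[::1],b])[:725])
p=[.5434,.16,-.02]
print(proj(np.array([jw(p,[x,y,62]) for x,y in DW]),d,T).round(1).tolist())
```

```text
[0.5613529  0.14393634 0.40952497] [[0.995, -0.099, -0.001], [-0.099, -0.995, -0.019], [0.001, 0.019, -1.0]] [-0.11458002  0.33710487 -0.31223577  1.76521741  0.13591724  1.06688992
 -2.14679197] 0.04268659419075031
[[270.7, 49.1], [302.4, 46.4], [257.9, 74.2], [320.1, 69.0], [271.8, 180.7], [328.0, 176.1], [288.7, 203.5], [316.1, 201.2]]
```

View pics/w2.png

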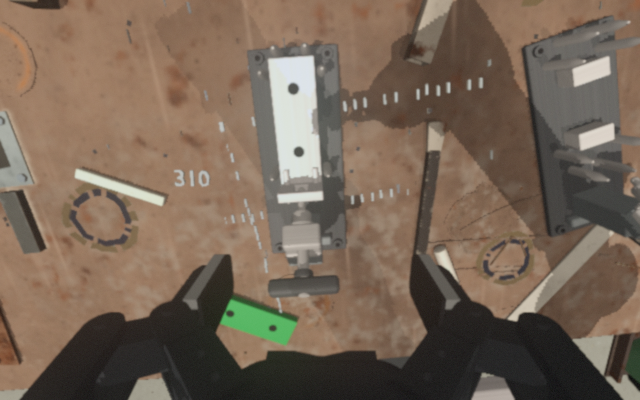

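View pics/w2c.png

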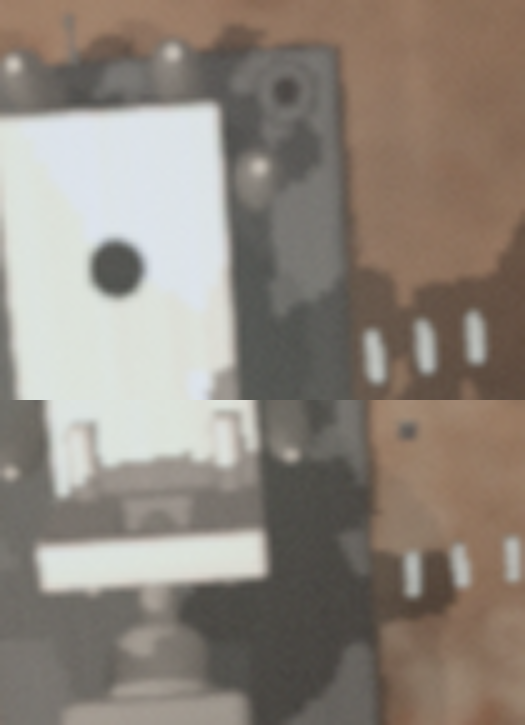

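Run:
```python
from h import *
T=np.load('w2.npz')['T'];d=imaging.grab_frame('wrist')
uv=np.array([[272.6,48],[304.6,45.4],[321.4,68],[328,176],[272,179.4]])-.4
dw=[DW[0],DW[1],DW[3],DW[5],DW[4]]
p,r=fitjig([([x,y,62],u,d,T,1.) for (x,y),u in zip(dw,uv)],[.54,.16,-.02]);print(p.round(4),r.round(1).tolist())
c=lambda P:proj(jw(p,P),d,T)[0].round(1).tolist()
print('grip home',c([-62,0,140]),'ends',c([-62,32,140]),c([-62,-32,140]),'leg top corners',c([0,23,84]),c([0,-23,84]),c([10,23,84]),'far end',c([140,23,46]),c([140,-23,46]))
```

```text
[ 0.5447  0.1605 -0.034 ] [[-0.1, -0.3], [-0.2, 0.1], [0.3, 0.4], [0.2, -0.3], [-0.2, 0.2]]
grip home [303.3, 286.3] ends [268.0, 288.6] [338.7, 283.9] leg top corners [277.6, 203.2] [322.9, 200.1] [276.6, 193.8] far end [267.0, 58.1] [313.1, 54.9]
```

>>> {"name": "send_rows", "arguments": {
  "plan": [
    {"x": -8,"y": 4,"z": -5,"turn": 0.117,"fingers": -0.2},
    {"x": -8,"y": 4,"z": -5,"turn": 0.117,"fingers": -0.2},
    {"x": -8,"y": 4,"z": -5,"turn": 0.117,"fingers": -0.2},
    {"x": -8,"y": 4,"z": -5,"turn": 0.117,"fingers": -0.2},
    {"x": -8,"y": 4,"z": -5,"turn": 0.117,"fingers": -0.2},
    {"x": -8,"y": 4,"z": -5,"turn": 0.117,"fingers": -0.2},
    {"x": -8,"y": 4,"z": -5,"turn": 0.117,"fingers": -0.2},
    {"x": -8,"y": 4,"z": -5,"turn": 0.117,"fingers": -0.2},
    {"x": -8,"y": 4,"z": -5,"turn": 0.117,"fingers": -0.2},
    {"x": -6,"y": 3,"z": 0,"turn": 0.117,"fingers": -0.2}
  ]
}}

```text
time: 4.25
ee_pos: [0.4852, 0.1585, 0.3628]
tcp_rot: [0.856, 0.516, 0.006, 0.012]
ft_force: [0.3, 0.1, 0.7]
opening: 0.599
```

>>> {"name": "send_rows", "arguments": {
  "plan": [
    {"x": 0,"y": 0,"z": 0,"turn": 0.117,"fingers": -0.2},
    {"x": 0,"y": 0,"z": 0,"turn": 0.117,"fingers": -0.2},
    {"x": 0,"y": 0,"z": 0,"turn": 0.117,"fingers": -0.2},
    {"x": 0,"y": 0,"z": 0,"turn": 0.117,"fingers": -0.2},
    {"x": 0,"y": 0,"z": 0,"turn": 0,"fingers": -0.2}
  ]
}}

```text
time: 4.67
ee_pos: [0.4855, 0.1473, 0.3621]
tcp_rot: [0.709, 0.705, 0.007, 0.012]
ft_force: [-0.1, -0.8, -1.0]
opening: 0.601
```

```bash
cat >> h.py <<'E'
J1=[.5447,.1605,-.034];J2=[.5379,-.1897,.2448]
def rep(target=None,yaw=None):
    s=status.state();M=R.from_quat(s['tcp_rot']).as_matrix();g=s['ee_pos']+M[:,2]*.1547
    y=np.arctan2(M[1,0],M[0,0])
    print('t%.2f tcp'%s['time'],(s['ee_pos']*1e3).round(1),'grasp',(g*1e3).round(1),'yaw %.3f'%y,'zt',M[:,2].round(3),'F',np.round(s['ft_force'],1),'M',np.round(s['wrist_torque'],2),'op %.3f'%s['opening'],'dq %.2f'%abs(s['dq']).max(),'q7 %.2f'%s['q'][6])
    if target is not None: print('go',((np.asarray(target)-g)*1e3).round(1), '' if yaw is None else 'turn %.3f'%(((yaw-y)+np.pi)%(2*np.pi)-np.pi))
    return s
E
python3 - <<'E'
from h import *
rep(jw(J1,[-62,20,146]),-.034+np.pi/2)
E
```

```text
t4.67 tcp [485.5 147.3 362.1] grasp [489.6 146.  207.4] yaw 1.565 zt [ 0.027 -0.008 -1.   ] F [-0.1 -0.8 -1. ] M [-0.03  0.05  0.  ] op 0.601 dq 0.11 q7 -0.66
go [ -6.2  36.6 -61.4] turn -0.028
```

>>> {"name": "send_rows", "arguments": {
  "plan": [
    {"x": -2,"y": 12,"z": -7,"turn": -0.01,"fingers": -0.2},
    {"x": -2,"y": 12,"z": -7,"turn": -0.01,"fingers": -0.2},
    {"x": -2,"y": 11,"z": -7,"turn": -0.01,"fingers": -0.2},
    {"x": 0,"y": 2,"z": -5,"turn": 0,"fingers": -0.2},
    {"x": 0,"y": 0,"z": 0,"turn": 0,"fingers": -0.2},
    {"x": 0,"y": 0,"z": 0,"turn": 0,"fingers": -0.2}
  ]
}}

```text
time: 5.17
ee_pos: [0.4823, 0.1745, 0.3352]
tcp_rot: [0.733, 0.68, 0.005, 0.015]
ft_force: [0.3, 0.2, -0.1]
opening: 0.6
```

Run:
```python
from h import *
s=rep(jw(J1,[-62,20,146]),-.034+np.pi/2)
d=imaging.grab_frame('wrist');save(d,'w3');T=cam(d,s)
for P in ([-62,0,140],[-62,32,140],[-62,-32,140]): print(proj(jw(J1,P),d,T).round(0))
```

```text
t5.17 tcp [482.3 174.5 335.2] grasp [486.6 172.2 180.5] yaw 1.497 zt [ 0.028 -0.015 -0.999] F [ 0.3  0.2 -0.1] M [0.02 0.02 0.03] op 0.600 dq 0.01 q7 -0.82
go [ -3.2  10.4 -34.5] turn 0.040
[[311. 253.]]
[[308. 202.]]
[[313. 298.]]
```

View pics/w3.png

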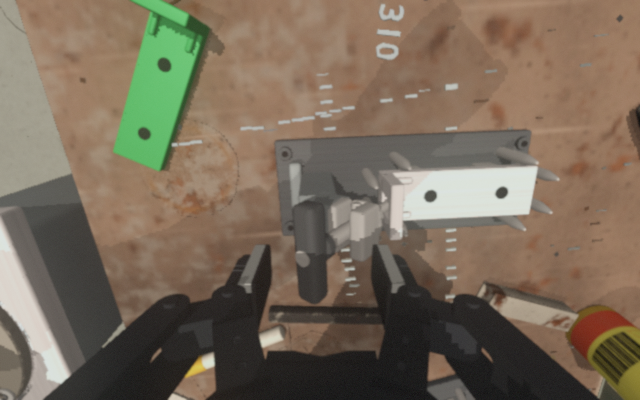

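>>> {"name": "send_rows", "arguments": {
  "plan": [
    {"x": -1,"y": 5,"z": -8,"turn": 0.02,"fingers": -0.2},
    {"x": -1,"y": 5,"z": -10,"turn": 0.02,"fingers": -0.2},
    {"x": -1,"y": 2,"z": -10,"turn": 0.005,"fingers": -0.2},
    {"x": 0,"y": 0,"z": -6,"turn": 0,"fingers": -0.2},
    {"x": 0,"y": 0,"z": 0,"turn": 0,"fingers": -0.2},
    {"x": 0,"y": 0,"z": 0,"turn": 0,"fingers": -0.2}
  ]
}}

```text
time: 5.72
ee_pos: [0.4795, 0.1853, 0.2977]
tcp_rot: [0.717, 0.697, 0.005, 0.015]
ft_force: [0.3, 0.5, 0.2]
opening: 0.603
```

Run:
```python
from h import *
s=rep(jw(J1,[-62,20,146]),-.034+np.pi/2)
```

```text
t5.72 tcp [479.5 185.3 297.7] grasp [484.  183.  143.1] yaw 1.542 zt [ 0.029 -0.015 -0.999] F [0.3 0.5 0.2] M [0.04 0.03 0.05] op 0.603 dq 0.02 q7 -0.85
go [-0.6 -0.4  2.9] turn -0.006
```

>>> {"name": "send_rows", "arguments": {
  "plan": [
    {"x": 0,"y": 0,"z": 2,"turn": 0,"fingers": 1},
    {"x": 0,"y": 0,"z": 0,"turn": 0,"fingers": 1},
    {"x": 0,"y": 0,"z": 0,"turn": 0,"fingers": 1},
    {"x": 0,"y": 0,"z": 0,"turn": 0,"fingers": 1},
    {"x": 0,"y": 0,"z": 0,"turn": 0,"fingers": 1}
  ],
  "force": 60
}}

```text
time: 6.13
ee_pos: [0.4782, 0.1852, 0.2998]
tcp_rot: [0.717, 0.697, 0.004, 0.015]
ft_force: [1.4, 0.3, -3.4]
opening: 0.215
```

Run:
```python
from h import *
s=rep(jw(J1,[-62,20,146]),-.034+np.pi/2)
```

```text
t6.13 tcp [478.2 185.2 299.8] grasp [482.1 182.8 145.1] yaw 1.542 zt [ 0.026 -0.016 -1.   ] F [ 1.4  0.3 -3.4] M [ 0.06 -0.22 -0.03] op 0.215 dq 0.00 q7 -0.85
go [ 1.3 -0.2  0.9] turn -0.005
```

>>> {"name": "send_rows", "arguments": {
  "plan": [
    {"x": -4,"y": 0,"z": 4.8,"turn": 0,"fingers": 1},
    {"x": -4,"y": 0,"z": 4.8,"turn": 0,"fingers": 1},
    {"x": -4,"y": 0,"z": 4.8,"turn": 0,"fingers": 1},
    {"x": -4,"y": 0,"z": 4.8,"turn": 0,"fingers": 1},
    {"x": 0,"y": 0,"z": 0,"turn": 0,"fingers": 1}
  ]
}}

```text
time: 6.55
ee_pos: [0.4616, 0.1849, 0.3198]
tcp_rot: [0.717, 0.697, 0.005, 0.015]
ft_force: [3.5, 1.5, -11.8]
opening: 0.215
```

Run:
```python
from h import *
s=rep(jw(J1,[-78.1,20,145.1+19.2]),-.034+np.pi/2)
d=imaging.grab_frame('wrist');save(d,'w4');T=cam(d,s)
for P in ([-62,0,140],[-78,0,159],[-78,32,159],[-78,-32,159]): print(proj(jw(J1,P),d,T).round(0))
```

```text
t6.55 tcp [461.6 184.9 319.8] grasp [465.9 182.8 165.1] yaw 1.542 zt [ 0.028 -0.013 -1.   ] F [  3.5   1.5 -11.8] M [ 0.36 -0.8  -0.01] op 0.215 dq 0.01 q7 -0.83
go [ 1.4  0.3 -0.8] turn -0.005
[[347. 281.]]
[[320. 303.]]
[[320. 246.]]
[[320. 353.]]
```

View pics/w4.png

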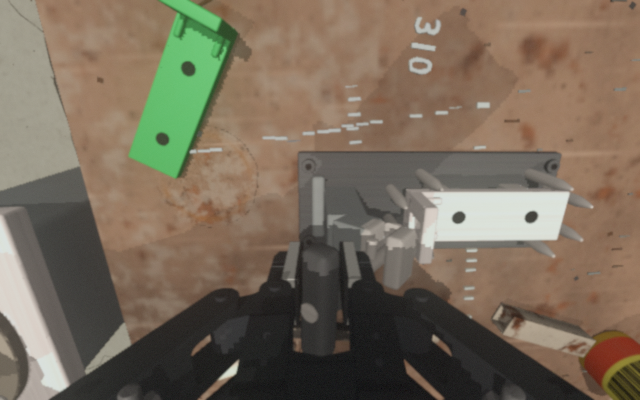

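```bash
cat >> h.py <<'E'
C40,S40=np.cos(np.deg2rad(40)),np.sin(np.deg2rad(40))
def orbit(J,pull,t,off,dz,yaw0):
    """grasp target and tool yaw for twist t, offset off along bar(+y end at t=0), dz above bar centre"""
    c=np.array([-62-S40*pull,0,140+C40*pull]); b=np.array([-C40*np.sin(t),np.cos(t),-S40*np.sin(t)])
    P=c+off*b+[0,0,dz]; return jw(J,P), J[2]+yaw0+np.arctan2(C40*np.sin(t),np.cos(t))
E
cat > orb.py <<'E'
from h import *; import sys
# args: t list
s=rep();M=R.from_quat(s['tcp_rot']).as_matrix();g=s['ee_pos']+M[:,2]*.1547;y=np.arctan2(M[1,0],M[0,0])
for t in map(float,sys.argv[1:]):
    P,w=orbit(J1,25.,t,20,5.,np.pi/2); P=P+np.array([-.0014,0,.0008])
    print(t,((P-g)*1e3).round(1),round(w-y,3)); g=P;y=w
E
python3 orb.py -.12 -.24 -.36 -.48 -.6
```

```text
t6.60 tcp [461.8 184.8 319.4] grasp [466.1 182.7 164.8] yaw 1.541 zt [ 0.028 -0.013 -1.   ] F [  2.8   1.6 -11.2] M [ 0.46 -0.8   0.01] op 0.211 dq 0.02 q7 -0.83
-0.12 [1.6 0.2 1.7] -0.097
-0.24 [ 1.8 -0.5  1.5] -0.093
-0.36 [ 1.7 -0.8  1.5] -0.095
-0.48 [ 1.6 -1.   1.4] -0.099
-0.6 [ 1.5 -1.3  1.3] -0.103
```

>>> {"name": "send_rows", "arguments": {
  "plan": [
    {"x": 1.6,"y": 0.2,"z": 1.7,"turn": -0.097,"fingers": 1},
    {"x": 1.8,"y": -0.5,"z": 1.5,"turn": -0.093,"fingers": 1},
    {"x": 1.7,"y": -0.8,"z": 1.5,"turn": -0.095,"fingers": 1},
    {"x": 1.6,"y": -1.0,"z": 1.4,"turn": -0.099,"fingers": 1}
  ]
}}

```text
time: 6.93
ee_pos: [0.4682, 0.1846, 0.3254]
tcp_rot: [0.839, 0.543, 0.005, 0.014]
ft_force: [5.2, -0.2, -10.0]
opening: 0.214
```

```bash
python3 orb.py -.48 -.6 -.72 -.84 -.96
```

```text
t6.93 tcp [468.2 184.6 325.4] grasp [471.8 181.8 170.7] yaw 1.149 zt [ 0.024 -0.018 -1.   ] F [  5.2  -0.2 -10. ] M [ 0.63 -1.41  0.35] op 0.214 dq 1.07 q7 -1.18
-0.48 [ 1.1 -1.2  0.2] 0.008
-0.6 [ 1.5 -1.3  1.3] -0.103
-0.72 [ 1.4 -1.5  1.2] -0.109
-0.84 [ 1.2 -1.7  1.1] -0.116
-0.96 [ 1.1 -1.9  1. ] -0.123
```

Tracking well; continue.

>>> {"name": "send_rows", "arguments": {
  "plan": [
    {"x": 2.2,"y": -2.0,"z": 1.4,"turn": -0.095,"fingers": 1},
    {"x": 1.7,"y": -1.8,"z": 1.2,"turn": -0.105,"fingers": 1},
    {"x": 1.5,"y": -2.0,"z": 1.1,"turn": -0.112,"fingers": 1}
  ]
}}

```text
time: 7.18
ee_pos: [0.4744, 0.1799, 0.3292]
tcp_rot: [0.916, 0.401, 0.005, 0.014]
ft_force: [3.1, 0.7, -10.6]
opening: 0.209
```

```bash
python3 orb.py -.84 -.96 -1.08 -1.2 -1.3 -1.4 -1.5
```

```text
t7.18 tcp [474.4 179.9 329.2] grasp [477.5 176.5 174.6] yaw 0.826 zt [ 0.02  -0.022 -1.   ] F [  3.1   0.7 -10.6] M [ 0.67 -1.24  0.18] op 0.209 dq 1.21 q7 -1.45
-0.84 [-0.4 -0.4 -0.1] 0.004
-0.96 [ 1.1 -1.9  1. ] -0.123
-1.08 [ 0.9 -2.1  0.8] -0.131
-1.2 [ 0.7 -2.2  0.6] -0.139
-1.3 [ 0.4 -1.9  0.4] -0.122
-1.4 [ 0.3 -2.   0.3] -0.126
-1.5 [ 0.1 -2.   0.2] -0.129
```

>>> {"name": "send_rows", "arguments": {
  "plan": [
    {"x": 0.8,"y": -2.3,"z": 1.0,"turn": -0.12,"fingers": 1},
    {"x": 0.8,"y": -2.1,"z": 0.8,"turn": -0.12,"fingers": 1},
    {"x": 0.6,"y": -2.1,"z": 0.6,"turn": -0.12,"fingers": 1},
    {"x": 0.4,"y": -2.0,"z": 0.4,"turn": -0.12,"fingers": 1}
  ]
}}

```text
time: 7.52
ee_pos: [0.4778, 0.1716, 0.3317]
tcp_rot: [0.987, 0.162, 0.003, 0.014]
ft_force: [4.1, 4.5, -10.1]
opening: 0.183
```

```bash
python3 orb.py -1.2 -1.3 -1.4 -1.5
```

```text
t7.52 tcp [477.8 171.6 331.7] grasp [479.4 167.4 177.1] yaw 0.325 zt [ 0.011 -0.027 -1.   ] F [  4.1   4.5 -10.1] M [ 0.89 -1.31  0.07] op 0.183 dq 1.31 q7 -1.89
-1.2 [ 0.4  2.6 -0.1] 0.111
-1.3 [ 0.4 -1.9  0.4] -0.122
-1.4 [ 0.3 -2.   0.3] -0.126
-1.5 [ 0.1 -2.   0.2] -0.129
```

>>> {"name": "send_rows", "arguments": {
  "plan": [
    {"x": 0.4,"y": -1.0,"z": 0.4,"turn": -0.11,"fingers": 1},
    {"x": 0.4,"y": -1.0,"z": 0.2,"turn": -0.11,"fingers": 1},
    {"x": 0,"y": -0.5,"z": 0,"turn": -0.04,"fingers": 1},
    {"x": 0,"y": 0,"z": 0,"turn": 0,"fingers": 1}
  ]
}}

```text
time: 7.85
ee_pos: [0.4787, 0.1691, 0.332]
tcp_rot: [1.0, 0.023, 0.002, 0.014]
ft_force: [2.2, 0.7, -7.5]
opening: 0.169
```

```bash
python3 orb.py -1.5
python3 - <<'E'
from h import *
d=imaging.grab_frame('side');im=cv2.cvtColor(d['frame'],cv2.COLOR_RGB2BGR)
cv2.imwrite('pics/s4.png',cv2.resize(im[120:290,220:440],None,fx=3.5,fy=3.5,interpolation=cv2.INTER_CUBIC))
E
```

```text
t7.85 tcp [478.7 169.1 332. ] grasp [479.3 164.7 177.4] yaw 0.046 zt [ 0.004 -0.029 -1.   ] F [ 2.2  0.7 -7.5] M [ 0.31 -0.93  0.11] op 0.169 dq 0.01 q7 -2.14
-1.5 [ 1.3 -0.6  0.4] 0.013
```

View pics/s4.png

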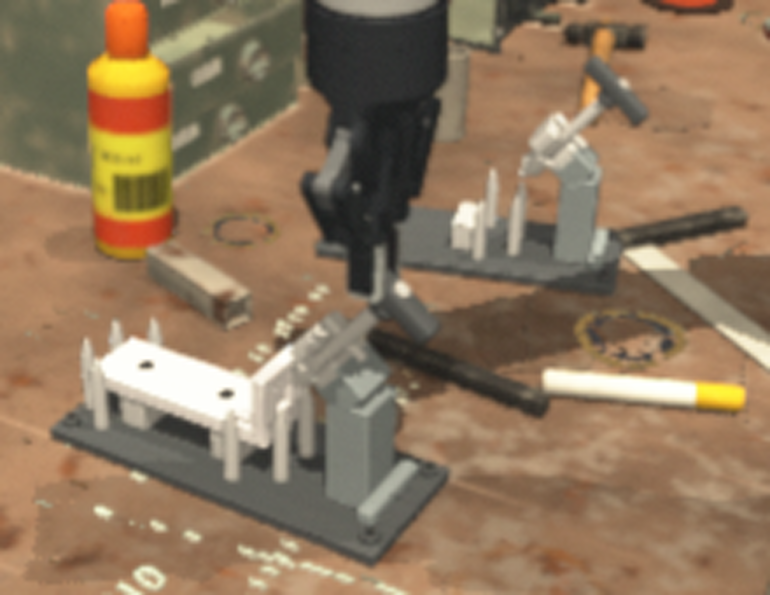

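>>> {"name": "send_rows", "arguments": {
  "plan": [
    {"x": 1,"y": 0,"z": -1.2,"turn": 0,"fingers": 1},
    {"x": 1,"y": 0,"z": -1.2,"turn": 0,"fingers": 1},
    {"x": 0,"y": 0,"z": 0,"turn": 0,"fingers": -0.3},
    {"x": 0,"y": 0,"z": 0,"turn": 0,"fingers": -0.3},
    {"x": 0,"y": 0,"z": 0,"turn": 0,"fingers": -0.3},
    {"x": 0,"y": 0,"z": 15,"turn": 0,"fingers": -1},
    {"x": 0,"y": 0,"z": 30,"turn": 0,"fingers": -1},
    {"x": 15,"y": 0,"z": 30,"turn": 0,"fingers": -1},
    {"x": 25,"y": -1,"z": 15,"turn": -0.02,"fingers": -1},
    {"x": 0,"y": 0,"z": 0,"turn": 0,"fingers": -1}
  ]
}}

```text
time: 8.73
ee_pos: [0.5184, 0.1685, 0.4269]
tcp_rot: [1.0, 0.019, -0.002, 0.016]
ft_force: [0.6, -0.2, -0.3]
opening: 1.001
```

Run:
```python
from h import *
s=rep(jw(J1,[72,0,43]),J1[2])
d=imaging.grab_frame('wrist');save(d,'w5');T=cam(d,s)
for P in ([-76,0,157],[-76+32*C40,0,157+32*S40],[-76-32*C40,0,157-32*S40]): print(proj(jw(J1,P),d,T).round(0))
print([proj(jw(J1,[x,y,62]),d,T)[0].round(0).tolist() for x,y in DW])
```

```text
t8.73 tcp [518.4 168.5 426.9] grasp [517.7 163.4 272.3] yaw 0.039 zt [-0.004 -0.032 -0.999] F [ 0.6 -0.2 -0.3] M [ 0.05 -0.13 -0.01] op 1.001 dq 0.08 q7 -2.07
go [  98.9   -5.4 -229.3] turn -0.073
[[315. 254.]]
[[317. 239.]]
[[313. 266.]]
[[313.0, -6.0], [345.0, -3.0], [296.0, 17.0], [358.0, 23.0], [291.0, 129.0], [347.0, 133.0], [304.0, 155.0], [331.0, 157.0]]
```

View pics/w5.png

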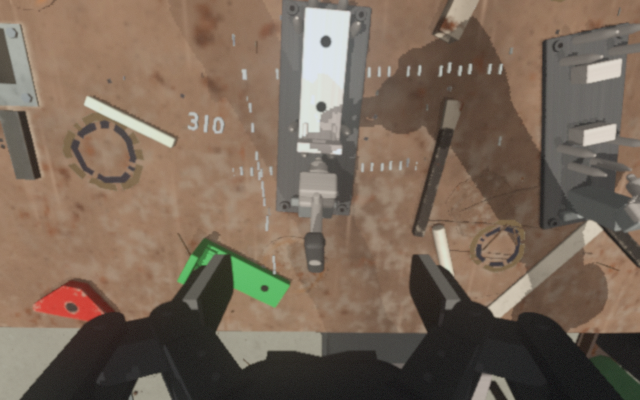

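>>> {"name": "send_rows", "arguments": {
  "plan": [
    {"x": 18,"y": -1,"z": -10,"turn": -0.02,"fingers": -1},
    {"x": 18,"y": -1,"z": -10,"turn": -0.02,"fingers": -1},
    {"x": 18,"y": -1,"z": -10,"turn": -0.02,"fingers": -1},
    {"x": 18,"y": -1,"z": -15,"turn": -0.01,"fingers": -1},
    {"x": 18,"y": -1,"z": -20,"turn": 0,"fingers": -1},
    {"x": 9,"y": -0.5,"z": -30,"turn": 0,"fingers": -1},
    {"x": 0,"y": 0,"z": -30,"turn": 0,"fingers": -1},
    {"x": 0,"y": 0,"z": 0,"turn": 0,"fingers": -1},
    {"x": 0,"y": 0,"z": 0,"turn": 0,"fingers": -1}
  ]
}}

```text
time: 9.53
ee_pos: [0.6132, 0.1644, 0.2914]
tcp_rot: [1.0, -0.012, -0.008, 0.017]
ft_force: [1.0, 0.9, -0.0]
opening: 0.998
```

Run:
```python
from h import *
s=rep(jw(J1,[72,0,43]),J1[2])
```

```text
t9.53 tcp [613.2 164.4 291.4] grasp [610.6 159.3 136.8] yaw -0.025 zt [-0.017 -0.033 -0.999] F [ 1.   0.9 -0. ] M [ 0.03 -0.02  0.01] op 0.998 dq 0.05 q7 -2.12
go [  6.   -1.2 -93.8] turn -0.009
```

>>> {"name": "send_rows", "arguments": {
  "plan": [
    {"x": 3,"y": -1,"z": -15,"turn": -0.005,"fingers": -1},
    {"x": 3,"y": 0,"z": -20,"turn": 0,"fingers": -1},
    {"x": 0,"y": 0,"z": -20,"turn": 0,"fingers": -1},
    {"x": 0,"y": 0,"z": -15,"turn": 0,"fingers": -1},
    {"x": 0,"y": 0,"z": -10,"turn": 0,"fingers": -1},
    {"x": 0,"y": 0,"z": 0,"turn": 0,"fingers": -1},
    {"x": 0,"y": 0,"z": 0,"turn": 0,"fingers": -1}
  ]
}}

```text
time: 10.12
ee_pos: [0.6199, 0.1651, 0.2143]
tcp_rot: [1.0, -0.014, -0.004, 0.015]
ft_force: [-0.5, -0.6, 0.7]
opening: 1.001
```

Run:
```python
from h import *
s=rep(jw(J1,[72,0,43]),J1[2])
```

```text
t10.12 tcp [619.9 165.1 214.3] grasp [618.7 160.6  59.7] yaw -0.028 zt [-0.008 -0.029 -1.   ] F [-0.5 -0.6  0.7] M [ 0.03 -0.02  0.02] op 1.001 dq 0.00 q7 -2.16
go [ -2.   -2.5 -16.7] turn -0.006
```

>>> {"name": "send_rows", "arguments": {
  "plan": [
    {"x": -1,"y": -1.5,"z": -9,"turn": -0.006,"fingers": -1},
    {"x": -1,"y": -1,"z": -9,"turn": 0,"fingers": -1},
    {"x": 0,"y": 0,"z": 0,"turn": 0,"fingers": 1},
    {"x": 0,"y": 0,"z": 0,"turn": 0,"fingers": 1},
    {"x": 0,"y": 0,"z": 0,"turn": 0,"fingers": 1},
    {"x": 0,"y": 0,"z": 0,"turn": 0,"fingers": 1},
    {"x": 0,"y": 0,"z": 0,"turn": 0,"fingers": 1}
  ],
  "force": 60
}}

```text
time: 10.7
ee_pos: [0.6191, 0.1627, 0.199]
tcp_rot: [1.0, -0.018, -0.001, 0.014]
ft_force: [-0.1, -0.9, -4.4]
opening: 0.523
```

Run:
```python
from h import *
s=rep(jw(J1,[72,0,40]),J1[2])
```

```text
t10.70 tcp [619.1 162.7 199. ] grasp [618.7 158.4  44.3] yaw -0.035 zt [-0.002 -0.027 -1.   ] F [-0.1 -0.9 -4.4] M [ 0.06 -0.08  0.01] op 0.523 dq 0.00 q7 -2.17
go [-2.1 -0.4 -4.3] turn 0.001
```

>>> {"name": "send_rows", "arguments": {
  "plan": [
    {"x": 0,"y": 0,"z": 8,"turn": 0,"fingers": 1},
    {"x": 0,"y": 0,"z": 12,"turn": 0,"fingers": 1},
    {"x": 0,"y": 0,"z": 15,"turn": 0,"fingers": 1},
    {"x": 0,"y": 0,"z": 20,"turn": 0,"fingers": 1},
    {"x": 0,"y": 0,"z": 15,"turn": 0,"fingers": 1},
    {"x": 0,"y": 0,"z": 0,"turn": 0,"fingers": 1}
  ]
}}

```text
time: 11.2
ee_pos: [0.6172, 0.1622, 0.2728]
tcp_rot: [1.0, -0.017, -0.003, 0.014]
ft_force: [0.7, 0.8, -3.1]
opening: 0.521
```

Run:
```python
from h import *
s=rep(jw(J2,[74,0,110]),J2[2])
d=imaging.grab_frame('side');im=cv2.cvtColor(d['frame'],cv2.COLOR_RGB2BGR)
cv2.imwrite('pics/s6.png',cv2.resize(im[120:290,220:440],None,fx=3.5,fy=3.5,interpolation=cv2.INTER_CUBIC))
d=imaging.grab_frame('wrist');save(d,'w6')
```

```text
t11.20 tcp [617.2 162.2 272.8] grasp [616.  157.8 118.2] yaw -0.035 zt [-0.007 -0.029 -1.   ] F [ 0.7  0.8 -3.1] M [ 0.1  -0.15  0.01] op 0.521 dq 0.02 q7 -2.13
go [  -6.3 -329.5   -8.2] turn 0.280
```

View pics/s6.png

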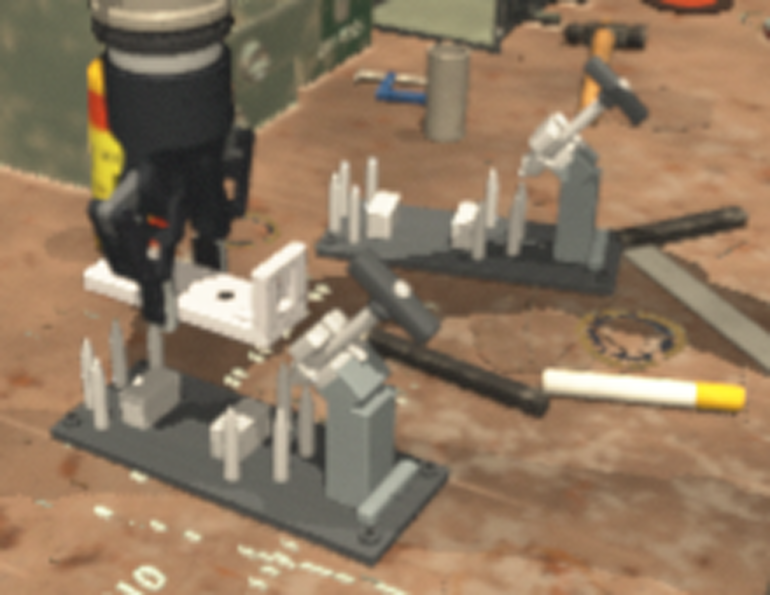

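View pics/w6.png

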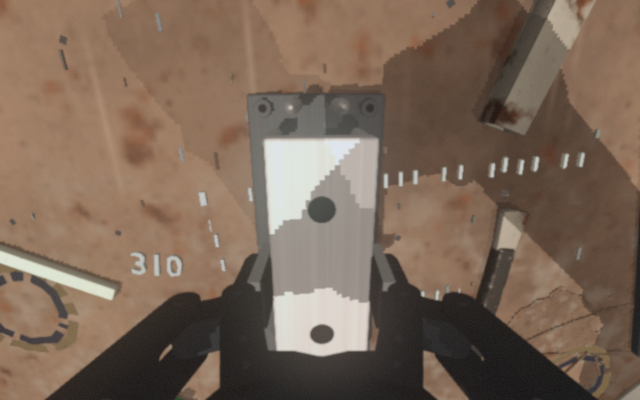

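>>> {"name": "send_rows", "arguments": {
  "plan": [
    {"x": 0,"y": -15,"z": 0,"turn": 0.02,"fingers": 1},
    {"x": 0,"y": -30,"z": 0,"turn": 0.026,"fingers": 1},
    {"x": 0,"y": -30,"z": 0,"turn": 0.026,"fingers": 1},
    {"x": 0,"y": -30,"z": 0,"turn": 0.026,"fingers": 1},
    {"x": 0,"y": -30,"z": 0,"turn": 0.026,"fingers": 1},
    {"x": 0,"y": -30,"z": 0,"turn": 0.026,"fingers": 1},
    {"x": 0,"y": -30,"z": 0,"turn": 0.026,"fingers": 1},
    {"x": 0,"y": -30,"z": 0,"turn": 0.026,"fingers": 1},
    {"x": 0,"y": -30,"z": 0,"turn": 0.026,"fingers": 1},
    {"x": 0,"y": -30,"z": 0,"turn": 0.026,"fingers": 1}
  ]
}}

```text
time: 12.13
ee_pos: [0.6083, -0.123, 0.2585]
tcp_rot: [0.992, 0.125, -0.012, 0.011]
ft_force: [-0.0, 0.7, -3.6]
opening: 0.522
```

Run:
```python
from h import *
s=rep(jw(J2,[74,0,115]),J2[2])
```

```text
t12.13 tcp [ 608.3 -123.   258.5] grasp [ 605.  -127.   103.9] yaw 0.251 zt [-0.021 -0.026 -0.999] F [-0.   0.7 -3.6] M [ 0.04 -0.19 -0.02] op 0.522 dq 0.90 q7 -1.43
go [  4.7 -44.8  11.1] turn -0.006
```

>>> {"name": "send_rows", "arguments": {
  "plan": [
    {"x": 2,"y": -20,"z": 5,"turn": 0,"fingers": 1},
    {"x": 2,"y": -15,"z": 5,"turn": 0,"fingers": 1},
    {"x": 0,"y": -5,"z": 0,"turn": 0,"fingers": 1},
    {"x": 0,"y": 0,"z": 0,"turn": 0,"fingers": 1},
    {"x": 0,"y": 0,"z": 0,"turn": 0,"fingers": 1}
  ]
}}

```text
time: 12.55
ee_pos: [0.6076, -0.1754, 0.2616]
tcp_rot: [0.993, 0.119, -0.019, 0.012]
ft_force: [0.0, 0.0, -5.0]
opening: 0.52
```

Run:
```python
from h import *
s=rep(jw(J2,[74,0,115]),J2[2])
d=imaging.grab_frame('wrist');save(d,'w7');T=cam(d,s)
print([proj(jw(J2,[x,y,62]),d,T)[0].round(1).tolist() for x,y in DW])
```

```text
t12.55 tcp [ 607.6 -175.4  261.6] grasp [ 602.3 -179.7  107. ] yaw 0.238 zt [-0.034 -0.028 -0.999] F [ 0.  0. -5.] M [ 0.11 -0.17 -0.01] op 0.520 dq 0.01 q7 -1.35
go [7.4 8.  8. ] turn 0.006
[[276.2, 92.1], [334.8, 91.7], [250.2, 133.8], [362.3, 132.8], [264.0, 297.9], [355.7, 296.4], [288.8, 330.0], [332.6, 329.2]]
```

View pics/w7.png

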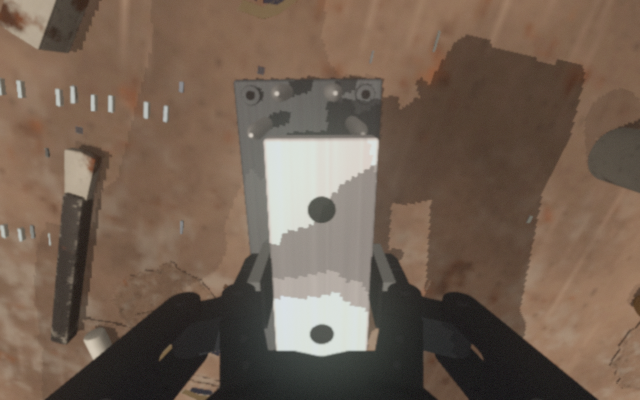

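Run:
```python
from h import *
im=cv2.imread('pics/w7.png')
cv2.imwrite('pics/w7c.png',cv2.resize(im[80:240,230:390],None,fx=4.5,fy=4.5,interpolation=cv2.INTER_CUBIC))
```

```text
(no output)
```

View pics/w7c.png

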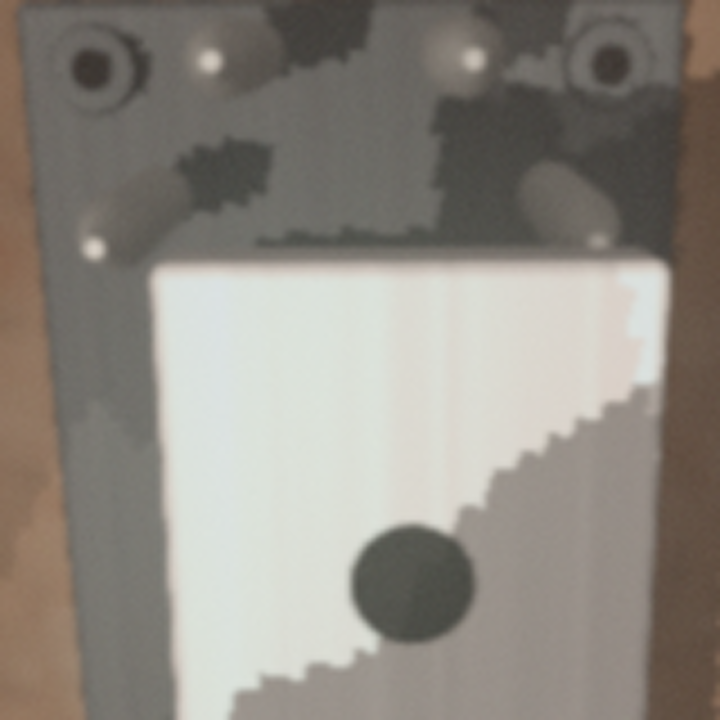

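Run:
```python
from h import *
s=rep();d=imaging.grab_frame('wrist');T=cam(d,s);M=R.from_quat(s['tcp_rot']).as_matrix()
uv=np.array([[276.3,93.2],[335,92.7],[250.3,134.7],[363,133.4]])
p,r=fitjig([([x,y,62],u,d,T,1.) for (x,y),u in zip(DW,uv)],J2);print(p.round(4),r.round(1).tolist())
# bracket in tool frame: top face plane; pixel width 114.6 -> 46mm gives depth
C=np.array([[263.4,138.5],[378,138]])
n=cv2.undistortPoints(C.reshape(-1,1,2),K(d),np.array([d['k1'],0,0,0.])).reshape(-1,2)
z=.046/np.linalg.norm(n[1]-n[0]);P=np.c_[n*z,[z,z]];W=P@T[:3,:3].T+T[:3,3]
g=s['ee_pos']+M[:,2]*.1547
print('corners rel grasp in tool frame mm',((W-g)@M*1e3).round(1).tolist(),'world z',W[:,2])
for zz in(.104,.107,.109):
  W=back(C,zz,d,T);print(zz,'tool',((W-g)@M*1e3).round(1).tolist(),'yaw',np.arctan2(*(W[0]-W[1])[1::-1])-np.pi/2)
```

```text
t12.60 tcp [ 607.5 -174.8  261.4] grasp [ 602.1 -179.1  106.8] yaw 0.239 zt [-0.035 -0.028 -0.999] F [-0.2 -0.4 -3.9] M [ 0.08 -0.1  -0.01] op 0.522 dq 0.01 q7 -1.35
[ 0.5374 -0.1898  0.2486] [[0.1, -0.1], [0.0, -0.2], [0.2, 0.1], [-0.3, 0.1]]
corners rel grasp in tool frame mm [[65.1, -22.5, 0.1], [65.3, 23.5, 0.2]] world z [0.1036653  0.10447994]
0.104 tool [[65.1, -22.4, -0.2], [65.2, 23.6, 0.7]] yaw 0.24130429746292026
0.107 tool [[65.5, -21.9, -3.2], [65.6, 23.0, -2.4]] yaw 0.24130429746291848
0.109 tool [[65.7, -21.5, -5.2], [65.8, 22.7, -4.4]] yaw 0.24130429746291981
```

>>> {"name": "send_rows", "arguments": {
  "plan": [
    {"x": 4,"y": 4,"z": -6,"turn": 0.004,"fingers": 1},
    {"x": 3,"y": 3,"z": -8,"turn": 0.004,"fingers": 1},
    {"x": 1,"y": 1,"z": -8,"turn": 0,"fingers": 1},
    {"x": 0,"y": 0,"z": 0,"turn": 0,"fingers": 1},
    {"x": 0,"y": 0,"z": 0,"turn": 0,"fingers": 1}
  ]
}}

```text
time: 13.07
ee_pos: [0.6173, -0.1582, 0.2363]
tcp_rot: [0.991, 0.129, -0.019, 0.01]
ft_force: [0.4, 0.3, -2.9]
opening: 0.525
```

```bash
sed -i 's/J2=\[.*\]$/J2=[.5376,-.1898,.247]/' h.py
python3 - <<'E'
from h import *
s=rep(jw(J2,[74.3,.5,45]),J2[2])
E
```

```text
t13.07 tcp [ 617.3 -158.2  236.3] grasp [ 612.  -162.    81.7] yaw 0.259 zt [-0.034 -0.025 -0.999] F [ 0.4  0.3 -2.9] M [ 0.05 -0.16 -0.  ] op 0.525 dq 0.02 q7 -1.37
go [ -2.5  -9.2 -36.7] turn -0.012
```

>>> {"name": "send_rows", "arguments": {
  "plan": [
    {"x": -1,"y": -4,"z": 0,"turn": -0.006,"fingers": 1},
    {"x": -1,"y": -3,"z": 0,"turn": -0.004,"fingers": 1},
    {"x": 0,"y": 0,"z": 0,"turn": 0,"fingers": 1},
    {"x": 0,"y": 0,"z": 0,"turn": 0,"fingers": 1}
  ]
}}

```text
time: 13.4
ee_pos: [0.615, -0.1653, 0.236]
tcp_rot: [0.992, 0.124, -0.019, 0.01]
ft_force: [-0.5, 0.1, -4.4]
opening: 0.522
```

Run:
```python
from h import *
s=rep(jw(J2,[74.3,.5,45]),J2[2])
```

```text
t13.40 tcp [ 615.  -165.3  236. ] grasp [ 609.6 -169.1   81.4] yaw 0.248 zt [-0.035 -0.024 -0.999] F [-0.5  0.1 -4.4] M [ 0.07 -0.2  -0.02] op 0.522 dq 0.01 q7 -1.37
go [ -0.1  -2.1 -36.4] turn -0.001
```

>>> {"name": "send_rows", "arguments": {
  "plan": [
    {"x": 0,"y": -2,"z": -4,"turn": 0,"fingers": 1},
    {"x": 0,"y": 0,"z": -4,"turn": 0,"fingers": 1},
    {"x": 0,"y": 0,"z": 0,"turn": 0,"fingers": 1},
    {"x": 0,"y": 0,"z": 0,"turn": 0,"fingers": 1}
  ]
}}

```text
time: 13.73
ee_pos: [0.6149, -0.169, 0.228]
tcp_rot: [0.992, 0.123, -0.018, 0.01]
ft_force: [-0.1, 0.3, -3.9]
opening: 0.522
```

Run:
```python
from h import *
s=rep(jw(J2,[74.3,.5,45]),J2[2])
d=imaging.grab_frame('wrist');save(d,'w8');im=cv2.imread('pics/w8.png')
cv2.imwrite('pics/w8c.png',cv2.resize(im[60:300,220:420],None,fx=2.5,fy=2.5,interpolation=cv2.INTER_CUBIC))
```

```text
t13.73 tcp [ 614.9 -169.   228. ] grasp [ 609.7 -172.8   73.4] yaw 0.246 zt [-0.034 -0.025 -0.999] F [-0.1  0.3 -3.9] M [ 0.07 -0.17  0.02] op 0.522 dq 0.01 q7 -1.37
go [ -0.2   1.7 -28.4] turn 0.001
```

View pics/w8c.png

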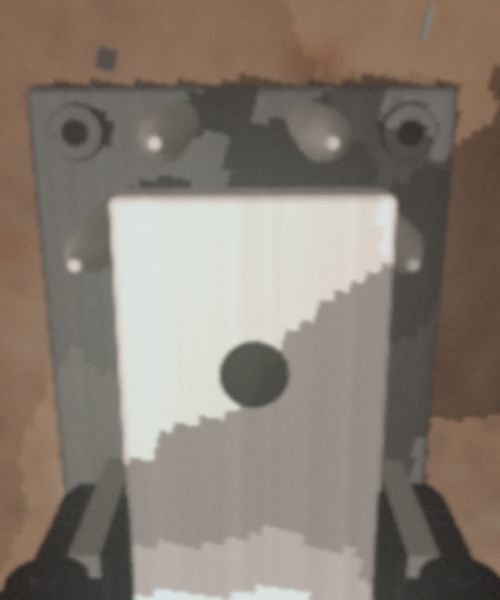

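>>> {"name": "send_rows", "arguments": {
  "plan": [
    {"x": 0,"y": 1,"z": -3,"turn": 0,"fingers": 1},
    {"x": 0,"y": 0.5,"z": -3,"turn": 0,"fingers": 1},
    {"x": 0,"y": 0,"z": -3,"turn": 0,"fingers": 1},
    {"x": 0,"y": 0,"z": 0,"turn": 0,"fingers": 1},
    {"x": 0,"y": 0,"z": 0,"turn": 0,"fingers": 1}
  ]
}}

```text
time: 14.2
ee_pos: [0.615, -0.1667, 0.2179]
tcp_rot: [0.992, 0.123, -0.018, 0.01]
ft_force: [-0.1, -0.7, -4.1]
opening: 0.526
```

Run:
```python
from h import *
s=rep(jw(J2,[74.3,.5,45]),J2[2])
```

```text
t14.20 tcp [ 615.  -166.7  217.9] grasp [ 609.7 -170.5   63.3] yaw 0.247 zt [-0.034 -0.025 -0.999] F [-0.1 -0.7 -4.1] M [ 0.06 -0.17  0.02] op 0.526 dq 0.01 q7 -1.38
go [ -0.2  -0.6 -18.3] turn -0.000
```

>>> {"name": "send_rows", "arguments": {
  "plan": [
    {"x": 0,"y": -0.4,"z": -3,"turn": 0,"fingers": 1},
    {"x": 0,"y": 0,"z": -3,"turn": 0,"fingers": 1},
    {"x": 0,"y": 0,"z": -3,"turn": 0,"fingers": 1},
    {"x": 0,"y": 0,"z": -3,"turn": 0,"fingers": 1},
    {"x": 0,"y": 0,"z": 0,"turn": 0,"fingers": 1}
  ]
}}

```text
time: 14.62
ee_pos: [0.615, -0.1671, 0.2047]
tcp_rot: [0.992, 0.123, -0.018, 0.01]
ft_force: [0.8, -0.1, -5.0]
opening: 0.524
```

Run:
```python
from h import *
s=rep(jw(J2,[74.3,.5,45]),J2[2])
```

```text
t14.62 tcp [ 615.  -167.1  204.7] grasp [ 609.8 -170.9   50.1] yaw 0.247 zt [-0.034 -0.025 -0.999] F [ 0.8 -0.1 -5. ] M [ 0.07 -0.13  0.02] op 0.524 dq 0.00 q7 -1.38
go [-0.3 -0.2 -5.1] turn -0.000
```

>>> {"name": "send_rows", "arguments": {
  "plan": [
    {"x": 0,"y": 0,"z": -2,"turn": 0,"fingers": 1},
    {"x": 0,"y": 0,"z": -2,"turn": 0,"fingers": 1},
    {"x": 0,"y": 0,"z": 0,"turn": 0,"fingers": 1}
  ]
}}

```text
time: 14.87
ee_pos: [0.6152, -0.1671, 0.2002]
tcp_rot: [0.992, 0.123, -0.018, 0.01]
ft_force: [-0.3, 0.2, -3.3]
opening: 0.524
```

Run:
```python
from h import *
s=rep(jw(J2,[74.3,.5,45]),J2[2])
```

```text
t14.87 tcp [ 615.2 -167.1  200.2] grasp [ 610.  -171.    45.6] yaw 0.247 zt [-0.034 -0.025 -0.999] F [-0.3  0.2 -3.3] M [ 0.12 -0.15  0.02] op 0.524 dq 0.00 q7 -1.39
go [-0.5 -0.2 -0.6] turn -0.000
```

>>> {"name": "send_rows", "arguments": {
  "plan": [
    {"x": 0,"y": 0,"z": -1.5,"turn": 0,"fingers": 1},
    {"x": 0,"y": 0,"z": 0,"turn": 0,"fingers": 0},
    {"x": 0,"y": 0,"z": 0,"turn": 0,"fingers": -0.5},
    {"x": 0,"y": 0,"z": 0,"turn": 0,"fingers": -1},
    {"x": 0,"y": 0,"z": 0,"turn": 0,"fingers": -1},
    {"x": 0,"y": 0,"z": 0,"turn": 0,"fingers": -1},
    {"x": 0,"y": 0,"z": 15,"turn": 0,"fingers": -1},
    {"x": 0,"y": 0,"z": 30,"turn": 0,"fingers": -1},
    {"x": 0,"y": 0,"z": 35,"turn": 0,"fingers": -1},
    {"x": 0,"y": 0,"z": 35,"turn": 0,"fingers": -1}
  ]
}}

```text
time: 15.7
ee_pos: [0.6132, -0.1666, 0.3147]
tcp_rot: [0.992, 0.124, -0.023, 0.008]
ft_force: [0.5, -0.7, 0.5]
opening: 1.0
```

Run:
```python
from h import *
s=rep()
d=imaging.grab_frame('side');im=cv2.cvtColor(d['frame'],cv2.COLOR_RGB2BGR)
cv2.imwrite('pics/s9.png',cv2.resize(im[110:230,280:440],None,fx=5,fy=5,interpolation=cv2.INTER_CUBIC))
T=cam(d)
print('side', [np.round(proj(jw(J2,P),d,T)[0],1).tolist() for P in ([0,23,84],[0,-23,84],[10,23,84],[140,23,46],[140,-23,46],[140,23,34])])
d=imaging.grab_frame('wrist');save(d,'w9');T=cam(d,s)
print('wrist', [np.round(proj(jw(J2,P),d,T)[0],1).tolist() for P in ([0,23,84],[0,-23,84],[10,23,84],[140,23,46],[140,-23,46])])
```

```text
t15.70 tcp [ 613.2 -166.6  314.7] grasp [ 606.4 -170.1  160.1] yaw 0.248 zt [-0.044 -0.023 -0.999] F [ 0.5 -0.7  0.5] M [ 0.   -0.12  0.03] op 1.000 dq 0.79 q7 -1.33
side [[364.1, 169.3], [366.5, 162.9], [360.6, 168.9], [315.9, 175.4], [319.9, 169.1], [315.9, 179.1]]
wrist [[292.3, 298.3], [351.2, 297.9], [291.9, 287.6], [290.4, 108.1], [352.8, 108.2]]
```

View pics/s9.png

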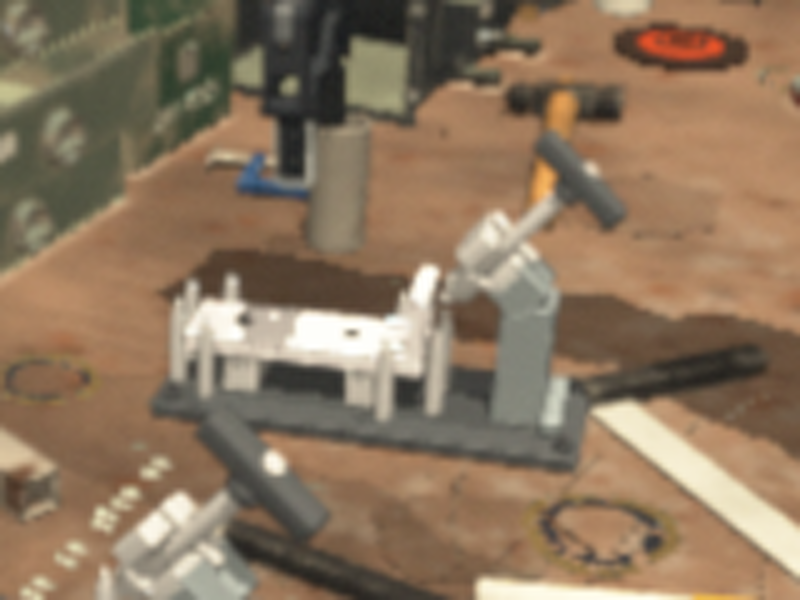

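View pics/w9.png

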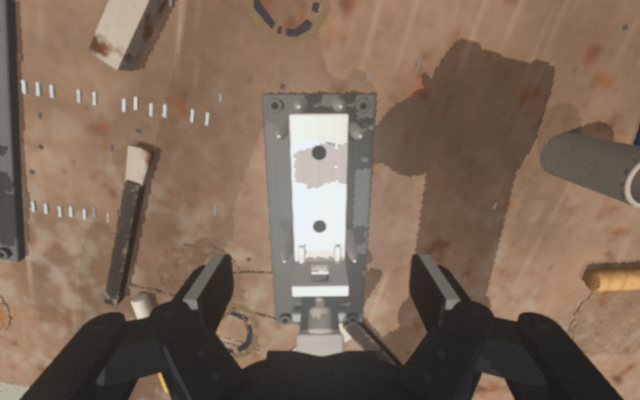

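>>> {"name": "send_rows", "arguments": {
  "plan": [
    {"x": 0,"y": 0,"z": 25,"turn": 0.06,"fingers": -1},
    {"x": 0,"y": 0,"z": 30,"turn": 0.1,"fingers": -1},
    {"x": -5,"y": 0,"z": 30,"turn": 0.11,"fingers": -1},
    {"x": -10,"y": 0,"z": 0,"turn": 0.11,"fingers": -1},
    {"x": -10,"y": 0,"z": 0,"turn": 0.11,"fingers": -1},
    {"x": -10,"y": 0,"z": 0,"turn": 0.11,"fingers": -1},
    {"x": -10,"y": 0,"z": 0,"turn": 0.11,"fingers": -1},
    {"x": -10,"y": 0,"z": 0,"turn": 0.11,"fingers": -1},
    {"x": -10,"y": 0,"z": 0,"turn": 0.11,"fingers": -1},
    {"x": -10,"y": 0,"z": 0,"turn": 0.11,"fingers": -1}
  ]
}}

```text
time: 16.63
ee_pos: [0.5383, -0.1647, 0.4228]
tcp_rot: [0.785, 0.619, -0.003, 0.024]
ft_force: [0.1, 0.2, -0.2]
opening: 1.0
```

>>> {"name": "send_rows", "arguments": {
  "plan": [
    {"x": -5,"y": 0,"z": 0,"turn": 0.11,"fingers": -1},
    {"x": -5,"y": 0,"z": 0,"turn": 0.11,"fingers": -1},
    {"x": -5,"y": 0,"z": 0,"turn": 0.11,"fingers": -1},
    {"x": -5,"y": 0,"z": 0,"turn": 0.11,"fingers": -1},
    {"x": -5,"y": 0,"z": 0,"turn": 0.11,"fingers": -1},
    {"x": 0,"y": 0,"z": 0,"turn": 0.11,"fingers": -1},
    {"x": 0,"y": 0,"z": 0,"turn": 0.11,"fingers": -1},
    {"x": 0,"y": 0,"z": 0,"turn": 0.11,"fingers": -1},
    {"x": 0,"y": 0,"z": 0,"turn": 0.11,"fingers": -1},
    {"x": 0,"y": 0,"z": 0,"turn": 0.11,"fingers": -1}
  ]
}}

```text
time: 17.47
ee_pos: [0.5077, -0.1635, 0.4312]
tcp_rot: [0.318, 0.948, 0.009, 0.026]
ft_force: [1.0, -0.9, 0.1]
opening: 0.999
```

Run:
```python
from h import *
P,w=orbit(J2,22,1.3,-20,6,np.pi/2);print(P,w)
s=rep(P,w)
```

```text
[ 0.47939212 -0.20999447  0.17524024] 3.0409127383308547
t17.47 tcp [ 507.7 -163.5  431.2] grasp [ 516.3 -163.4  276.8] yaw 2.493 zt [ 0.056  0.001 -0.998] F [ 1.  -0.9  0.1] M [-0.04  0.05 -0.02] op 0.999 dq 1.34 q7 0.91
go [ -36.9  -46.6 -101.5] turn 0.548
```

>>> {"name": "send_rows", "arguments": {
  "plan": [
    {"x": -6,"y": -8,"z": -7,"turn": 0.1,"fingers": -1},
    {"x": -6,"y": -8,"z": -7,"turn": 0.1,"fingers": -1},
    {"x": -6,"y": -8,"z": -7,"turn": 0.1,"fingers": -1},
    {"x": -6,"y": -8,"z": -7,"turn": 0.1,"fingers": -0.2},
    {"x": -5,"y": -8,"z": -7,"turn": 0.08,"fingers": -0.2},
    {"x": -3,"y": -3,"z": -5,"turn": 0.02,"fingers": -0.2},
    {"x": 0,"y": 0,"z": 0,"turn": 0,"fingers": -0.2},
    {"x": 0,"y": 0,"z": 0,"turn": 0,"fingers": -0.2}
  ]
}}

```text
time: 18.13
ee_pos: [0.4735, -0.2071, 0.3959]
tcp_rot: [0.058, 0.998, 0.014, 0.026]
ft_force: [0.2, 1.6, 0.7]
opening: 0.599
```

Run:
```python
from h import *
P,w=orbit(J2,22,1.3,-20,6,np.pi/2)
s=rep(P,w)
d=imaging.grab_frame('wrist');save(d,'w10');T=cam(d,s);im=cv2.imread('pics/w10.png')
for t in (1.2,1.3,1.4,1.55):
    b=np.array([-C40*np.sin(t),np.cos(t),-S40*np.sin(t)]);c=np.array([-62-S40*22,0,140+C40*22])
    print(t,[proj(jw(J2,c+k*b),d,T)[0].round(1).tolist() for k in(-32,0,32)])
cv2.imwrite('pics/w10c.png',cv2.resize(im[150:400,220:420],None,fx=2.4,fy=2.4,interpolation=cv2.INTER_CUBIC))
```

```text
t18.13 tcp [ 473.5 -207.1  395.9] grasp [ 481.8 -203.4  241.5] yaw 3.025 zt [ 0.054  0.024 -0.998] F [0.2 1.6 0.7] M [ 0.04  0.07 -0.02] op 0.599 dq 0.01 q7 1.51
go [ -2.4  -6.6 -66.2] turn 0.016
1.2 [[303.4, 226.5], [307.3, 181.5], [310.8, 140.1]]
1.3 [[308.1, 226.4], [307.3, 181.5], [306.6, 140.4]]
1.4 [[312.7, 225.8], [307.3, 181.5], [302.4, 141.2]]
1.55 [[319.6, 224.1], [307.3, 181.5], [296.2, 143.0]]
```

View pics/w10.png

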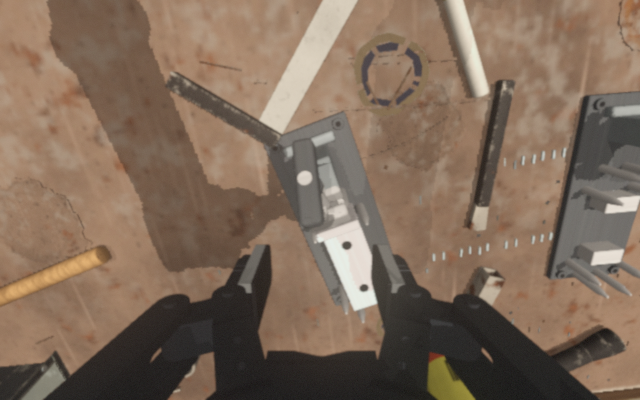

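View pics/w10c.png

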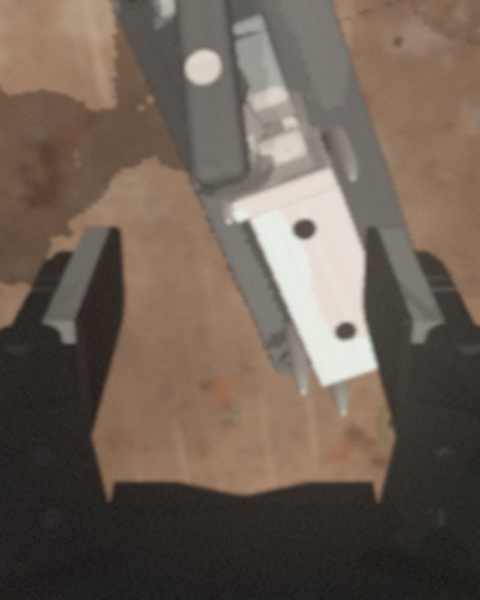

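>>> {"name": "send_rows", "arguments": {
  "plan": [
    {"x": -1,"y": -3,"z": -12,"turn": 0.02,"fingers": -0.2},
    {"x": -1,"y": -3,"z": -12,"turn": 0.02,"fingers": -0.2},
    {"x": 0,"y": 0,"z": -10,"turn": 0.02,"fingers": -0.2},
    {"x": 0,"y": 0,"z": 0,"turn": 0,"fingers": -0.2},
    {"x": 0,"y": 0,"z": 0,"turn": 0,"fingers": -0.2}
  ]
}}

```text
time: 18.6
ee_pos: [0.4723, -0.2121, 0.3597]
tcp_rot: [0.024, 0.999, 0.014, 0.027]
ft_force: [0.3, -0.5, 0.0]
opening: 0.6
```

Run:
```python
from h import *
P,w=orbit(J2,22,1.35,-20,6,np.pi/2)
s=rep(P,w)
```

```text
t18.60 tcp [ 472.3 -212.1  359.7] grasp [ 480.7 -208.   205.2] yaw 3.092 zt [ 0.054  0.026 -0.998] F [ 0.3 -0.5  0. ] M [-0.    0.04  0.05] op 0.600 dq 0.03 q7 1.54
go [ -1.3  -1.  -29.8] turn 0.011
```

>>> {"name": "send_rows", "arguments": {
  "plan": [
    {"x": -1,"y": -1,"z": -10,"turn": 0.01,"fingers": -0.2},
    {"x": 0,"y": 0,"z": -10,"turn": 0,"fingers": -0.2},
    {"x": 0,"y": 0,"z": -6,"turn": 0,"fingers": -0.2},
    {"x": 0,"y": 0,"z": 0,"turn": 0,"fingers": -0.2},
    {"x": 0,"y": 0,"z": 0,"turn": 0,"fingers": -0.2}
  ]
}}

```text
time: 19.02
ee_pos: [0.4713, -0.2126, 0.3302]
tcp_rot: [0.018, 0.999, 0.015, 0.026]
ft_force: [0.5, -0.1, -0.2]
opening: 0.598
```

Run:
```python
from h import *
P,w=orbit(J2,22,1.35,-20,6,np.pi/2)
s=rep(P,w)
d=imaging.grab_frame('wrist');save(d,'w11')
```

```text
t19.02 tcp [ 471.3 -212.6  330.2] grasp [ 479.5 -208.2  175.8] yaw 3.104 zt [ 0.053  0.028 -0.998] F [ 0.5 -0.1 -0.2] M [-0.    0.07  0.03] op 0.598 dq 0.01 q7 1.52
go [-0.2 -0.8 -0.4] turn -0.001
```

View pics/w11.png

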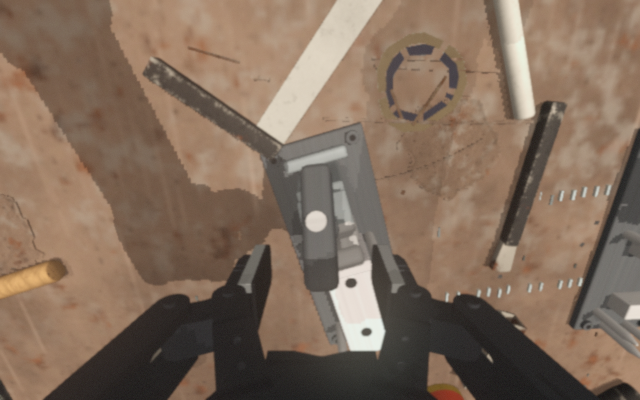

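>>> {"name": "send_rows", "arguments": {
  "plan": [
    {"x": 0,"y": 0,"z": 0,"turn": 0,"fingers": 1},
    {"x": 0,"y": 0,"z": 0,"turn": 0,"fingers": 1},
    {"x": 0,"y": 0,"z": 0,"turn": 0,"fingers": 1},
    {"x": 0,"y": 0,"z": 0,"turn": 0,"fingers": 1},
    {"x": 0,"y": 0,"z": 0,"turn": 0,"fingers": 1}
  ],
  "force": 60
}}

```text
time: 19.48
ee_pos: [0.4717, -0.2124, 0.3313]
tcp_rot: [0.018, 0.999, 0.014, 0.027]
ft_force: [0.4, -0.3, -3.6]
opening: 0.181
```

```bash
PULL=23.2 B='[.7,.8,1.5]' python3 orb2.py 1.3 1.2 1.1 1.0 .9 .8 .7 .6 .5 .4 .3 .2 .1 0
```

```text
t19.48 tcp [ 471.7 -212.4  331.3] grasp [ 480.  -208.2  176.9] yaw 3.105 zt [ 0.054  0.027 -0.998] F [ 0.4 -0.3 -3.6] M [ 0.21 -0.12  0.17] op 0.181 dq 0.00 q7 1.52
1.3 [-0.7 -1.2  0.7] -0.064
1.2 [-0.  -2.  -0.4] -0.122
1.1 [-0.2 -1.9 -0.5] -0.117
1.0 [-0.3 -1.9 -0.6] -0.111
0.9 [-0.5 -1.8 -0.7] -0.105
0.8 [-0.6 -1.7 -0.8] -0.1
0.7 [-0.8 -1.6 -0.9] -0.095
0.6 [-0.9 -1.5 -1. ] -0.09
0.5 [-1.  -1.3 -1.1] -0.086
0.4 [-1.1 -1.2 -1.2] -0.083
0.3 [-1.2 -1.  -1.2] -0.081
0.2 [-1.3 -0.8 -1.2] -0.079
0.1 [-1.4 -0.7 -1.3] -0.077
0.0 [-1.5 -0.5 -1.3] -0.077
```

>>> {"name": "send_rows", "arguments": {
  "plan": [
    {"x": -0.7,"y": -1.2,"z": 0.7,"turn": -0.064,"fingers": 1},
    {"x": 0,"y": -2,"z": -0.4,"turn": -0.118,"fingers": 1},
    {"x": -0.2,"y": -1.9,"z": -0.5,"turn": -0.115,"fingers": 1},
    {"x": -0.3,"y": -1.9,"z": -0.6,"turn": -0.11,"fingers": 1}
  ]
}}

```text
time: 19.82
ee_pos: [0.4708, -0.2162, 0.3289]
tcp_rot: [0.223, 0.974, 0.012, 0.03]
ft_force: [1.3, 0.7, -4.6]
opening: 0.184
```

```bash
PULL=23.2 B='[.7,.8,1.5]' python3 orb2.py 1.0 .9 .8 .7 .6
```

```text
t19.82 tcp [ 470.8 -216.2  328.9] grasp [ 480.7 -214.8  174.5] yaw 2.691 zt [ 0.064  0.01  -0.998] F [ 1.3  0.7 -4.6] M [ 0.85 -0.31  0.8 ] op 0.184 dq 1.23 q7 1.15
1.0 [-1.8 -0.4  1.5] 0.0
0.9 [-0.5 -1.8 -0.7] -0.105
0.8 [-0.6 -1.7 -0.8] -0.1
0.7 [-0.8 -1.6 -0.9] -0.095
0.6 [-0.9 -1.5 -1. ] -0.09
```

>>> {"name": "send_rows", "arguments": {
  "plan": [
    {"x": -1.4,"y": -1.9,"z": 0.4,"turn": -0.105,"fingers": 1},
    {"x": -1.2,"y": -1.7,"z": -0.1,"turn": -0.1,"fingers": 1},
    {"x": -1.2,"y": -1.6,"z": -0.4,"turn": -0.095,"fingers": 1},
    {"x": -1.2,"y": -1.5,"z": -0.6,"turn": -0.09,"fingers": 1}
  ]
}}

```text
time: 20.15
ee_pos: [0.467, -0.2207, 0.3261]
tcp_rot: [0.413, 0.91, 0.008, 0.033]
ft_force: [5.6, 0.2, -8.9]
opening: 0.179
```

```bash
PULL=23.2 B='[.7,.8,1.5]' python3 orb2.py .6 .5 .4 .3 .2 .1 0
```

```text
t20.15 tcp [ 467.  -220.7  326.1] grasp [ 477.4 -222.6  171.8] yaw 2.289 zt [ 0.067 -0.013 -0.998] F [ 5.6  0.2 -8.9] M [ 0.81 -0.62  0.78] op 0.179 dq 1.02 q7 0.78
0.6 [-1.2  0.9  0.8] 0.012
0.5 [-1.  -1.3 -1.1] -0.086
0.4 [-1.1 -1.2 -1.2] -0.083
0.3 [-1.2 -1.  -1.2] -0.081
0.2 [-1.3 -0.8 -1.2] -0.079
0.1 [-1.4 -0.7 -1.3] -0.077
0.0 [-1.5 -0.5 -1.3] -0.077
```

>>> {"name": "send_rows", "arguments": {
  "plan": [
    {"x": -1.8,"y": -0.8,"z": -0.7,"turn": -0.083,"fingers": 1},
    {"x": -1.5,"y": -0.9,"z": -0.9,"turn": -0.083,"fingers": 1},
    {"x": -1.4,"y": -0.8,"z": -1.0,"turn": -0.081,"fingers": 1},
    {"x": -1.4,"y": -0.7,"z": -1.1,"turn": -0.079,"fingers": 1}
  ]
}}

```text
time: 20.48
ee_pos: [0.4636, -0.2234, 0.3219]
tcp_rot: [0.559, 0.828, 0.004, 0.038]
ft_force: [5.4, -2.2, -9.9]
opening: 0.182
```

```bash
PULL=23.2 B='[.7,.8,1.5]' python3 orb2.py .2 .1 0
```

```text
t20.48 tcp [ 463.6 -223.4  321.9] grasp [ 474.1 -228.9  167.7] yaw 1.952 zt [ 0.068 -0.035 -0.997] F [ 5.4 -2.2 -9.9] M [-0.01 -0.57  0.57] op 0.182 dq 0.93 q7 0.46
0.2 [-2.6  2.8  0.1] 0.019
0.1 [-1.4 -0.7 -1.3] -0.077
0.0 [-1.5 -0.5 -1.3] -0.077
```

>>> {"name": "send_rows", "arguments": {
  "plan": [
    {"x": -2.2,"y": 1,"z": -0.8,"turn": -0.065,"fingers": 1},
    {"x": -2.0,"y": 0.8,"z": -1.0,"turn": -0.065,"fingers": 1},
    {"x": 0,"y": 0,"z": 0,"turn": 0,"fingers": 1}
  ]
}}

```text
time: 20.73
ee_pos: [0.4616, -0.2247, 0.3199]
tcp_rot: [0.615, 0.787, 0.002, 0.044]
ft_force: [3.4, -3.3, -11.2]
opening: 0.182
```

```bash
PULL=23.2 B='[.7,.8,1.5]' python3 orb2.py 0;python3 - <<'E'
from h import *
s=status.state();d=imaging.grab_frame('wrist');save(d,'w12');T=cam(d,s)
print([proj(jw(J2,[-76,y,157]),d,T)[0].round(1).tolist() for y in(32,0,-32)])
E
```

```text
t20.73 tcp [ 461.6 -224.7  319.9] grasp [ 472.8 -232.4  165.8] yaw 1.813 zt [ 0.072 -0.05  -0.996] F [  3.4  -3.3 -11.2] M [-0.23 -0.22  0.42] op 0.182 dq 0.06 q7 0.32
0.0 [-4.1  5.2 -0.5] 0.004
[[309.2, 148.8], [310.2, 217.8], [311.1, 276.0]]
```

View pics/w12.png

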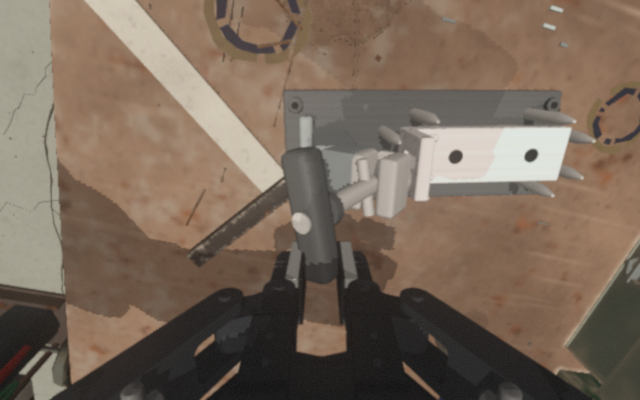

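>>> {"name": "send_rows", "arguments": {
  "plan": [
    {"x": -1.6,"y": 0.8,"z": -1.0,"turn": -0.04,"fingers": 1},
    {"x": -1.6,"y": 0.8,"z": -1.0,"turn": -0.03,"fingers": 1},
    {"x": -1.2,"y": 0.4,"z": -0.6,"turn": 0,"fingers": 1},
    {"x": 0,"y": 0,"z": 0,"turn": 0,"fingers": 1}
  ]
}}

```text
time: 21.12
ee_pos: [0.4597, -0.2245, 0.316]
tcp_rot: [0.641, 0.766, 0.003, 0.048]
ft_force: [4.4, -1.9, -9.3]
opening: 0.182
```

```bash
PULL=23.2 B='[.7,.8,1.5]' python3 orb2.py 0;python3 - <<'E'
from h import *
s=status.state();d=imaging.grab_frame('wrist');save(d,'w13');T=cam(d,s)
print([proj(jw(J2,[-76,y,157]),d,T)[0].round(1).tolist() for y in(32,0,-32)])
im=cv2.imread('pics/w13.png');cv2.imwrite('pics/w13c.png',cv2.resize(im[120:320,230:430],None,fx=3,fy=3,interpolation=cv2.INTER_CUBIC))
E
```

```text
t21.12 tcp [ 459.7 -224.5  316. ] grasp [ 471.6 -233.3  162. ] yaw 1.746 zt [ 0.077 -0.057 -0.995] F [ 4.4 -1.9 -9.3] M [ 0.24 -0.43  0.54] op 0.182 dq 0.02 q7 0.25
0.0 [-3.   6.1  3.3] 0.072
[[303.0, 150.4], [309.4, 220.9], [314.8, 279.8]]
```

View pics/w13c.png

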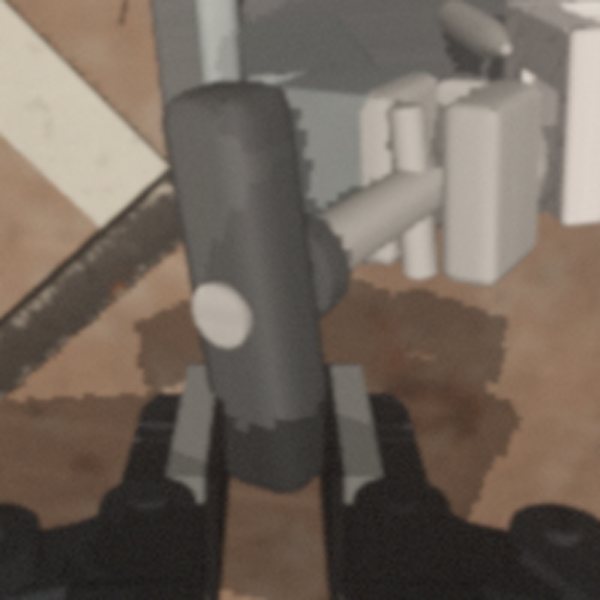

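>>> {"name": "send_rows", "arguments": {
  "plan": [
    {"x": -1.6,"y": 0.4,"z": -0.4,"turn": -0.02,"fingers": 1},
    {"x": 0,"y": 0,"z": 0,"turn": 0,"fingers": 1},
    {"x": 1.3,"y": 0.3,"z": -2,"turn": 0,"fingers": 1},
    {"x": 1.3,"y": 0.3,"z": -2,"turn": 0,"fingers": 1},
    {"x": 0,"y": 0,"z": 0,"turn": 0,"fingers": 1}
  ]
}}

```text
time: 21.58
ee_pos: [0.463, -0.2236, 0.3094]
tcp_rot: [0.647, 0.761, 0.005, 0.05]
ft_force: [4.6, -1.8, -8.9]
opening: 0.179
```

```bash
PULL=23.2 B='[.7,.8,1.5]' python3 orb2.py 0;python3 - <<'E'
from h import *
s=status.state();d=imaging.grab_frame('wrist');save(d,'w14');T=cam(d,s)
print([proj(jw(J2,[-76,y,157]),d,T)[0].round(1).tolist() for y in(32,0,-32)])
im=cv2.imread('pics/w14.png');cv2.imwrite('pics/w14c.png',cv2.resize(im[120:320,230:430],None,fx=3,fy=3,interpolation=cv2.INTER_CUBIC))
E
```

```text
t21.58 tcp [ 463.  -223.6  309.4] grasp [ 475.7 -232.5  155.5] yaw 1.731 zt [ 0.082 -0.058 -0.995] F [ 4.6 -1.8 -8.9] M [ 0.03 -0.49  0.5 ] op 0.179 dq 0.01 q7 0.22
0.0 [-7.1  5.3  9.8] 0.087
[[290.1, 155.1], [299.1, 228.4], [306.6, 289.2]]
```

View pics/w14c.png

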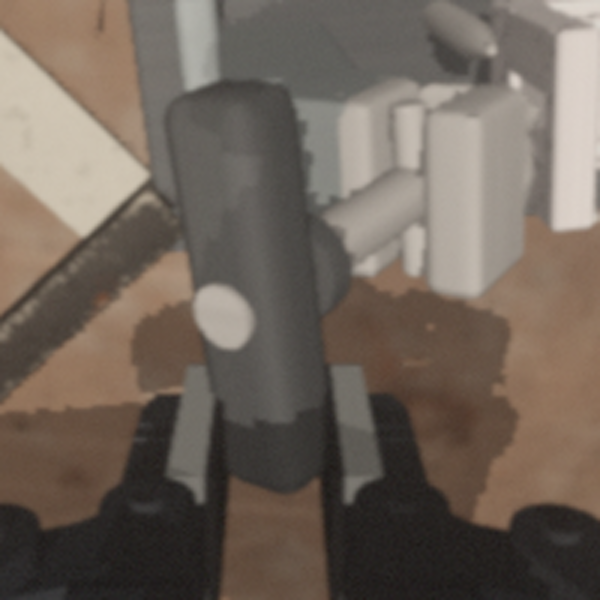

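>>> {"name": "send_rows", "arguments": {
  "plan": [
    {"x": 1.9,"y": 0.5,"z": -2.3,"turn": 0,"fingers": 1},
    {"x": 1.9,"y": 0.5,"z": -2.3,"turn": 0,"fingers": 1},
    {"x": 1.9,"y": 0.5,"z": -2.3,"turn": 0,"fingers": 1},
    {"x": 1.9,"y": 0.5,"z": -2.3,"turn": 0,"fingers": 1},
    {"x": 0,"y": 0,"z": 0,"turn": 0,"fingers": 1}
  ]
}}

```text
time: 22.05
ee_pos: [0.4705, -0.2238, 0.3005]
tcp_rot: [0.648, 0.76, 0.002, 0.05]
ft_force: [2.2, 5.7, 1.0]
opening: 0.182
```

Run:
```python
from h import *
s=rep();d=imaging.grab_frame('wrist');save(d,'w15')
im=cv2.imread('pics/w15.png');cv2.imwrite('pics/w15c.png',cv2.resize(im[120:320,230:430],None,fx=3,fy=3,interpolation=cv2.INTER_CUBIC))
```

```text
t22.05 tcp [ 470.5 -223.8  300.5] grasp [ 482.6 -233.4  146.6] yaw 1.728 zt [ 0.078 -0.062 -0.995] F [2.2 5.7 1. ] M [ 1.54 -0.2   0.32] op 0.182 dq 0.02 q7 0.20
```

View pics/w15c.png

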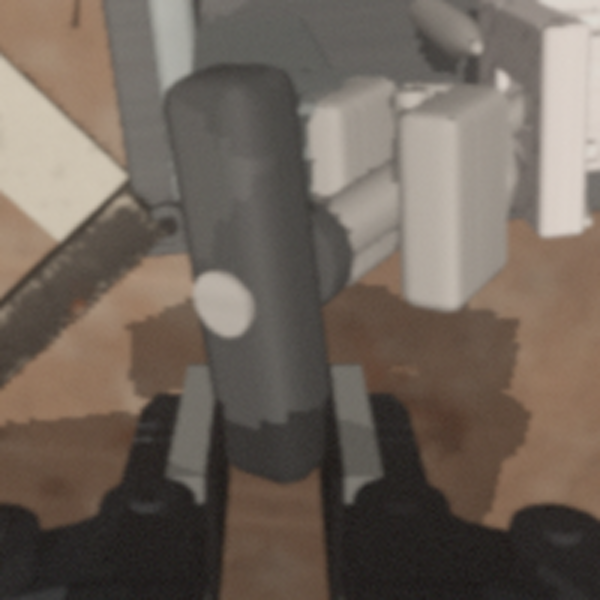

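>>> {"name": "send_rows", "arguments": {
  "plan": [
    {"x": 0,"y": 0,"z": 0,"turn": 0,"fingers": 0},
    {"x": 0,"y": 0,"z": 0,"turn": 0,"fingers": -0.2},
    {"x": 0,"y": 0,"z": 0,"turn": 0,"fingers": -0.3},
    {"x": 0,"y": 0,"z": 0,"turn": 0,"fingers": -0.3}
  ]
}}

```text
time: 22.43
ee_pos: [0.4709, -0.2232, 0.3016]
tcp_rot: [0.648, 0.76, 0.002, 0.05]
ft_force: [-0.1, -0.0, 0.5]
opening: 0.648
```

Run:
```python
from h import *
s=rep();d=imaging.grab_frame('wrist');save(d,'w16');T=cam(d,s)
print([proj(jw(J2,[-62,y,140]),d,T)[0].round(1).tolist() for y in(32,0,-32)])
```

```text
t22.43 tcp [ 470.9 -223.2  301.6] grasp [ 483.  -232.9  147.7] yaw 1.726 zt [ 0.078 -0.063 -0.995] F [-0.1 -0.   0.5] M [ 0.12  0.08 -0.01] op 0.648 dq 0.00 q7 0.19
[[306.4, 143.1], [313.8, 213.2], [320.0, 271.9]]
```

View pics/w16.png

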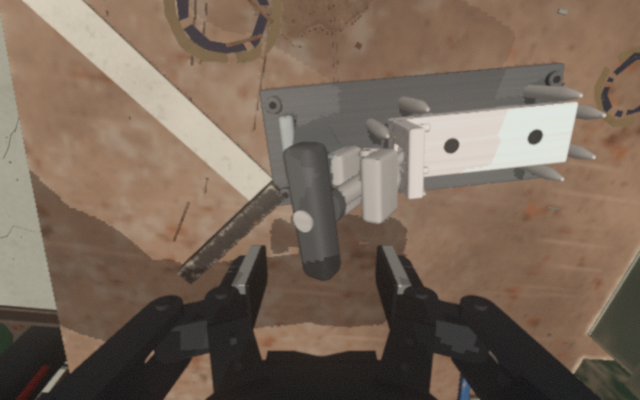

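>>> {"name": "send_rows", "arguments": {
  "plan": [
    {"x": 0,"y": 0,"z": 20,"turn": 0,"fingers": -0.4},
    {"x": 0,"y": 0,"z": 30,"turn": 0,"fingers": -0.4},
    {"x": 0,"y": 0,"z": 30,"turn": 0,"fingers": -0.4},
    {"x": 0,"y": -15,"z": 20,"turn": 0,"fingers": -0.4},
    {"x": 0,"y": -20,"z": 0,"turn": 0,"fingers": -0.4},
    {"x": 0,"y": 0,"z": 0,"turn": 0,"fingers": -0.4},
    {"x": 0,"y": 0,"z": 0,"turn": 0,"fingers": -0.4}
  ]
}}

```text
time: 23.07
ee_pos: [0.4697, -0.2575, 0.4055]
tcp_rot: [0.647, 0.761, 0.001, 0.048]
ft_force: [0.9, 0.6, -0.1]
opening: 0.699
```

Run:
```python
from h import *
s=rep()
for c in('wrist','side','top'):
    d=imaging.grab_frame(c);save(d,c+'17');T=cam(d,s)
    for nm,P,p in(('home2',[-62,0,140],J2),('latch2',[-76,0,157],J2),('home1',[-62,0,140],J1),('latch1',[-76,0,157],J1)):
        print(c,nm,proj(jw(p,P),d,T)[0].round(1).tolist())
    print(c,[(round(r['p'],2),np.round(r['centre'],1).tolist()) for r in spotter.place_of(c,'grip_2')])
im=cv2.imread('pics/side17.png');cv2.imwrite('pics/side17c.png',cv2.resize(im[120:300,230:440],None,fx=3.6,fy=3.3,interpolation=cv2.INTER_CUBIC))
im=cv2.imread('pics/wrist17.png')
```

```text
t23.07 tcp [ 469.7 -257.5  405.5] grasp [ 481.3 -266.9  251.5] yaw 1.729 zt [ 0.075 -0.06  -0.995] F [ 0.9  0.6 -0.1] M [0.13 0.12 0.05] op 0.699 dq 0.03 q7 0.37
wrist home2 [317.1, 111.2]
wrist latch2 [297.8, 116.0]
wrist home1 [463.7, -726.7]
wrist latch1 [430.1, -680.9]
wrist [(0.71, [316.2, 114.1])]
side home2 [389.0, 150.1]
side latch2 [394.8, 144.8]
side home1 [324.8, 209.0]
side latch1 [331.0, 203.6]
side [(0.95, [332.5, 204.5]), (0.49, [390.8, 151.8])]
top home2 [408.6, 214.2]
top latch2 [411.9, 219.0]
top home1 [267.0, 216.2]
top latch1 [266.0, 221.3]
top [(0.57, [410.9, 215.1]), (0.48, [267.0, 222.9]), (0.44, [276.3, 199.5])]
```

View pics/side17c.png

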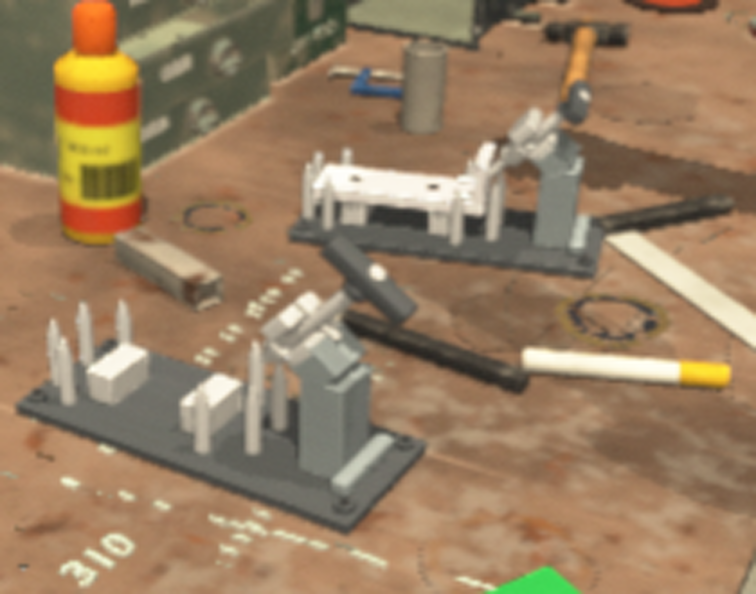

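View pics/wrist17.png

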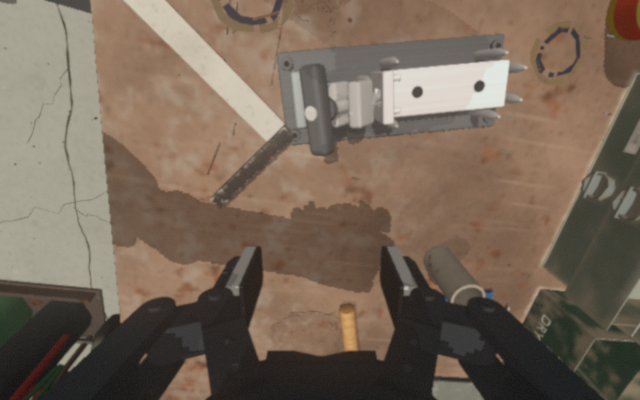

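Run:
```python
from h import *
s=status.state();d=imaging.grab_frame('wrist');save(d,'w18');T=cam(d,s)
im=cv2.imread('pics/w18.png')
S=3.2;big=cv2.resize(im[25:175,270:520],None,fx=S,fy=S,interpolation=cv2.INTER_CUBIC)
def mk(P,col):
    u=proj(jw(J2,P),d,T)[0];q=tuple(int(round(v)) for v in ((u-[270,25]+.5)*S-.5));cv2.drawMarker(big,q,col,cv2.MARKER_CROSS,9,1)
for x,y in DW: mk([x,y,62],(0,0,255))
for P in([0,23,84],[0,-23,84],[10,23,84],[10,-23,84],[140,23,46],[140,-23,46]): mk(P,(255,0,0))
for pull in (0,4):
  for y in (-32,32):
    for e in(-8,8):
      c=np.array([-62-S40*(pull+7.5)+e*C40,y,140+C40*(pull+7.5)+e*S40]);mk(c,(0,255,0) if pull==0 else (0,255,255))
cv2.imwrite('pics/w18c.png',big)
```

```text
(no output)
```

View pics/w18c.png

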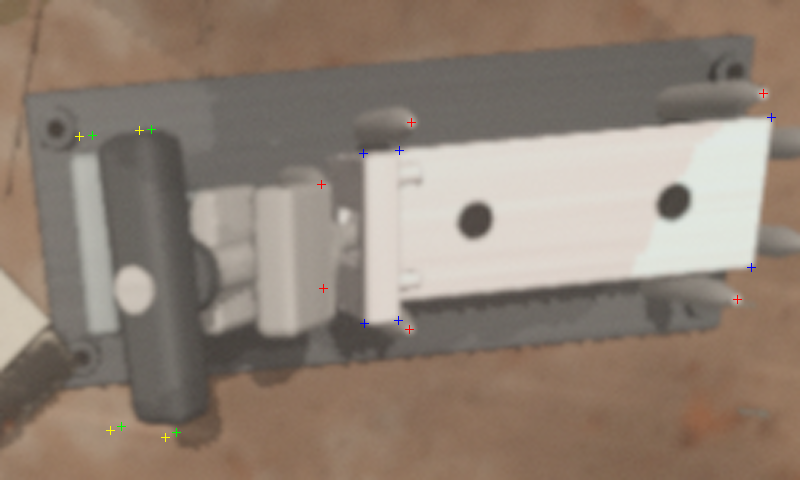

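Run:
```python
from h import *
rep();print(ticket.close_job())
```

```text
t23.42 tcp [ 469.6 -256.7  404.3] grasp [ 480.8 -265.9  250.3] yaw 1.731 zt [ 0.073 -0.059 -0.996] F [-0.3 -0.4  0.3] M [ 0.02  0.07 -0.05] op 0.699 dq 0.00 q7 0.37
the job is handed in; nothing more can be done
None
```

The job is done and handed in at about 23.4 s of the 61 s allowed.

**What I did:** I pulled jig 1's plunger, twisted it by about −1.5 rad and let it rest latched. I then lifted the bracket out and set it down in jig 2 with its upright leg towards the plunger. Last, I turned jig 2's plunger back to 0, followed it part of the way down and released it, so the spring drove the pin in.

**Last checks:**
- **Bracket:** in the wrist picture its corners lie on the positions predicted for a fully seated bracket, to within about 1 mm.
- **Jig 2's pin:** the handle is at its home position. The network found it at column 316, against 317 for home and 298 for latched. I take the pin to be through the window from this; I could not see the pin inside the window itself.
- **Jig 1's plunger:** it still shows latched open in the side and top views.
- **Robot:** at the hand-in the wrist force was about 0 N and the gripper stood clear of everything.

**What was off:** the tool's tilt drifted to about 5° over the run. While I lowered jig 2's handle, a sideways force of about 6 N appeared, so I released the handle early; the force went back to zero. None of the force readings I took went above about 13 N.

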